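# Break down the stack of press tooling onto its cork rests

## Task

The tooling from the hand press has been left in one stack on the bench: take it apart from the top down, one piece at a time, and set each piece on the cork rest that is cut to its own outline. Lay every piece flat, centred and square on its rest so that nothing sticks out over the edge, set it down rather than letting it drop, and let go of it before you fetch the next. Leave the tub of rings and the carton where they are.

Things in the scene. Friction and masses are not known exactly. Their poses are not given: they have to be found in the camera images.
- square_punch: square steel punch, the top piece of the stack: 30 x 30 mm, 34 mm tall, about 0.24 kg, flat sides along its x and y axes, a small dark dot on top. Stands on the round anvil. Origin: centre of its underside; z up. Weight may vary by some 15 %. Any one grasp from above with parallel fingers is enough; the metal is hard and smooth-sided.
- round_anvil: round brass anvil, second from the top: disc of 50 mm diameter, 22 mm thick, about 0.34 kg. Lies on the grooved bar. Origin: centre of its underside; z up. Weight may vary by some 15 %. Any one grasp from above with parallel fingers is enough; the metal is hard and smooth-sided.
- groove_bar: bright aluminium bar with dark cross grooves near its ends, third from the top: 36 mm along its x, 96 mm along its y, 22 mm thick, about 0.21 kg. Lies roughly crosswise on the bolster plate, its ends standing out over the plate's long sides. Origin: centre of its underside; z up. Weight may vary by some 15 %. Any one grasp from above with parallel fingers is enough; the metal is hard and smooth-sided.
- bolster_plate: dark metal plate, the bottom of the stack, lying on the bench: 60 mm along its x, 120 mm along its y, 20 mm thick, about 0.39 kg, four small dark holes at the corners. Origin: centre of its underside; z up. Weight may vary by some 15 %. Any one grasp from above with parallel fingers is enough; the metal is hard and smooth-sided.
- square_rest: small square rest for the square punch, 50 x 50 mm; fixed to the bench; 8 mm wood topped with cork, its flat top 12 mm above the bench; no rim; outline = that of its piece plus 10 mm all round. Origin: centre of the underside, on the bench. Sides along x and y.
- round_rest: round rest for the round anvil, 70 mm diameter; fixed to the bench; 8 mm wood topped with cork, its flat top 12 mm above the bench; no rim; outline = that of its piece plus 10 mm all round. Origin: centre of the underside, on the bench. 
- bar_rest: narrow oblong rest for the grooved bar, 56 mm along its x, 116 mm along its y; fixed to the bench; 8 mm wood topped with cork, its flat top 12 mm above the bench; no rim; outline = that of its piece plus 10 mm all round. Origin: centre of the underside, on the bench. 
- plate_rest: large oblong rest for the bolster plate, 80 mm along its x, 140 mm along its y; fixed to the bench; 8 mm wood topped with cork, its flat top 12 mm above the bench; no rim; outline = that of its piece plus 10 mm all round. Origin: centre of the underside, on the bench. 
- ring_tub: bystander: open white plastic tub of small rings, 80 mm along x, 100 mm along y, 42 mm high, loose. Origin: centre of the underside. Stands among the rests; leave it alone.
- carton: bystander: brown cardboard carton, 80 mm along x, 60 mm along y, 50 mm high, loose, with a pale tape strip on top. Origin: centre of the underside. Stands at the right of the work; leave it alone.

How it is judged:
By the outcome, as a careful person would: the job done as asked, in the order asked, and still so for the second after the job is handed in, with the robot touching nothing.
It also fails if it takes over 106 s, if anything falls off the work surface, if the arm or the gripper's body presses on something with over 40 N, if the wrist force passes 120 N, or if a joint passes its speed limit or range.

## Robot

A 6-joint arm with a two-finger parallel gripper is mounted at the origin on the work surface. World frame = base frame: x ahead of the robot, y to its left, z up, the work surface at z = 0. Lengths are in mm, angles in rad, forces in N, time in s.
With the tool pointing down it reaches from about 275 to 725 mm from the base axis. Payload 5.6 kg.
Tool frame: the origin (TCP) lies on the mounting face of the last link; the fingertips stand 173 mm ahead of it and the grasp point (between the pads) lies 155 mm ahead of it (env.grasp_offset is the distance from the TCP to the grasp point, in mm); z points along the fingers, x is the direction in which the jaws open and shut, and the axes are right-handed (so a half turn about z gives the same grasp; the last joint's range is limited). The gripper opens to 85 mm and grips with 20 to 120 N. Pads are 22 mm wide; open, the fingers measure 114 mm over their backs; the gripper's body (76 mm by 85 mm) begins 54 mm behind the grasp point. The pads swing forward as they close: fully open they stand 13 mm farther back than shut.
Start: joints at [0.285, 0.255, 0.108, 0, -1.424, -0.285], TCP at [549.994, 0.025, 404.683] pointing down, gripper open.
Joint ranges: [-2.95, 2.95], [-1.21, 1.97], [-1.09, 1.5], [-2.87, 1.71], [-2.94, -0.07], [-3.05, 3.05]. Speed limits (rad/s): [2.57, 2.57, 3.14, 3.14, 3.14, 3.14].

## Interface

Orientations are given as a unit quaternion [w, x, y, z].
In Python, from rig import env gives the robot as it stands.
- The arm moves only by the tool arm_command, never from a script. Its argument "series" is a list of rows, each an object with "jaw": the gripper's target within -1 to 1 (shut at 1, half-way at 0, fully open at -1); "dp": the shift along the tool's x, y, z normalised to -1 to 1, where 1 is 0.2 m, a list of three; "spin": the turn about the tool's z normalised to -1 to 1, where 1 is 180 degrees. In form: [{"jaw": jaw, "dp": [x, y, z], "spin": spin}, ...]. A call has exactly 8 rows; each row is the pose to reach, as a shift and turn from the pose measured when the call began, along the tool's axes at that moment, turning the shorter way round; what a row does not reach only later rows make up. A row lasts 1/8 s, in which the tool goes at most 62.5 mm and 10.7 degrees, less where a joint would pass 70% of its speed; a pose out of reach is approached as far as the arm can. A call with a number of a shift or a turn outside -1 to 1 is refused whole. A call with a gripper value outside its range is refused whole. The fingers move at their own pace and stop on an object; the grip force is fixed at half the most. Time passes only in rows, so rows that repeat a pose let the fingers close, or fill a call up. It gives the time, the measured TCP pose, the force and the opening at its end, in the units of the state.
- env.get_state(): the state, without advancing time (a new reading comes with each control period).
- env.capture(name): name is "scene" or "side" or "wrist"; returns a dict with "frame" (420x560x3 uint8, blue, green, red), "range_z" (420x560 float32, mm along the optical axis (not along the pixel's ray), 0 where there is no reading), "vfov" (degrees; the focal length in pixels is half the picture's height over the tangent of half this angle, whatever the lens; pixels are square), "cx", "cy" (the principal point, pixels), "xyz" and "rotation" of the camera in the world. Camera axes: x right, y up, looking along -z (the intrinsics and any distortion apply to the point x, -y, -z); pixel columns grow to the right and rows downward; lengths in mm; the calibration is good to about 2 mm. A picture is of the moment at which its call begins.
- env.close_job(): hands the job in, once; it reports no verdict.
The state is a dict: "time_s": time; "joints": joint angles; "joint_vel": joint speeds; "joint_torque": joint torques, N m; "tcp_pos": TCP position; "tcp_rot": TCP orientation; "contact_force": force on the tool from outside, world axes, zero at the start; "wrist_torque": the same for the moment, N m; "gripper_width": opening from 0.0 (shut) to 1.0 (fully open).
Only numpy, scipy, OpenCV 4.12 (cv2) and the standard library are available. Lean on these libraries where they do the work, as an engineer would, in place of code of your own. Each camera call takes 0.05 s, during which the arm holds its last target.

## Working session

There is one attempt and no reset: what is moved stays moved. The work goes in short steps, Python scripts to look and compute and a tool call to move; the robot and the scene stay as the last step left them, time stands still between calls to the robot, and variables do not carry over. Pictures are saved under pics/ and viewed, and the job is handed in when it is done.

Besides the shell and the picture viewer there is one more tool, called by a JSON object that holds its "fn" and its "kwargs", one argument or row to a line. arm_command: Moves the arm, as the interface text tells. Scaled input: -1 to 1 covers 0.2 m each way for a shift and 180 degrees each way for a turn. Its arguments: {"type":"object","properties":{"series":{"type":"array"}},"required":["series"]}

```bash
ls; mkdir -p pics; python3 - <<'E'
from rig import env
import cv2,numpy as np
print(env.get_state())
for n in ["scene","side","wrist"]:
    c=env.capture(n)
    print(n,c["vfov"],c["cx"],c["cy"],c["xyz"],c["rotation"],[k for k in c])
    cv2.imwrite(f"pics/{n}0.png",c["frame"])
    np.savez(f"{n}0.npz",**{k:np.array(v) for k,v in c.items()})
E
```

```text
pics
{'time_s': 0.0, 'joints': array([ 2.84636472e-01,  2.55746548e-01,  1.06970735e-01, -4.87380938e-04,
       -1.42385470e+00, -2.84596827e-01]), 'joint_vel': array([-0.00091667, -0.00147556, -0.00085911, -0.00020587,  0.00044632,
        0.00100339]), 'joint_torque': array([-4.48901856e-04, -3.86631560e+01,  2.37934113e+01,  5.36471218e+00,
       -6.25866101e-03, -4.57470776e-06]), 'tcp_pos': array([5.49832734e+02, 9.24591501e-02, 4.03780388e+02]), 'tcp_rot': array([-9.47878029e-04,  1.60781095e-05,  9.99999550e-01, -2.61757969e-05]), 'contact_force': array([-0.36826185,  0.34135548, -0.61405568]), 'wrist_torque': array([-0.00084899, -0.00098098,  0.05058067]), 'gripper_width': 0.9994527896946185}
scene 43.275065064305906 276.20866205339155 210.034398953713 [1291.9186325  -779.12709753  894.87548718] [0.82042886 0.39296426 0.16875911 0.37946797] ['frame', 'range_z', 'vfov', 'cx', 'cy', 'xyz', 'rotation']
side 52.9659857717337 273.64154511551965 208.45807411249248 [500.09235419 700.35606512 638.36981426] [-0.02570657 -0.00170202  0.47106513  0.88172213] ['frame', 'range_z', 'vfov', 'cx', 'cy', 'xyz', 'rotation']
wrist 69.62522111981978 283.1408185802964 206.6246961867564 [550.17002689 -70.54216924 372.27508323] [-3.61811446e-04  8.85458494e-04 -1.39538556e-01  9.90216177e-01] ['frame', 'range_z', 'vfov', 'cx', 'cy', 'xyz', 'rotation']
```

View pics/scene0.png

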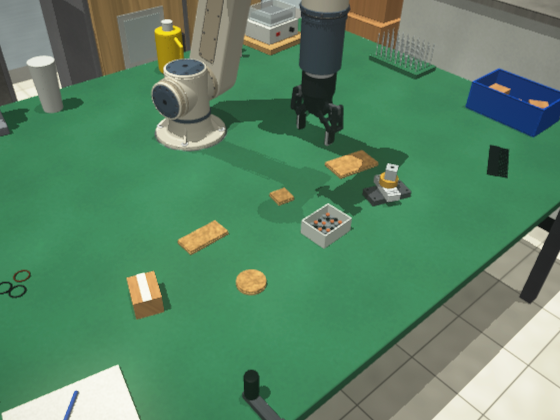

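View pics/side0.png

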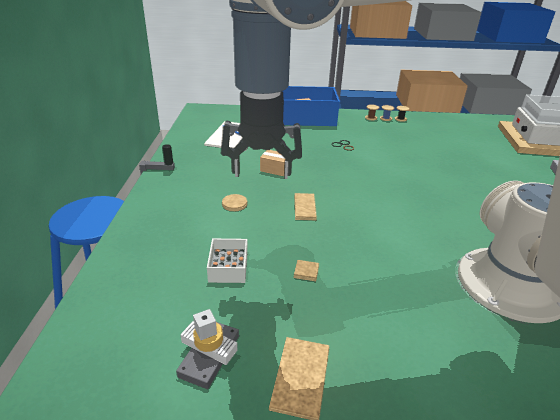

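View pics/wrist0.png

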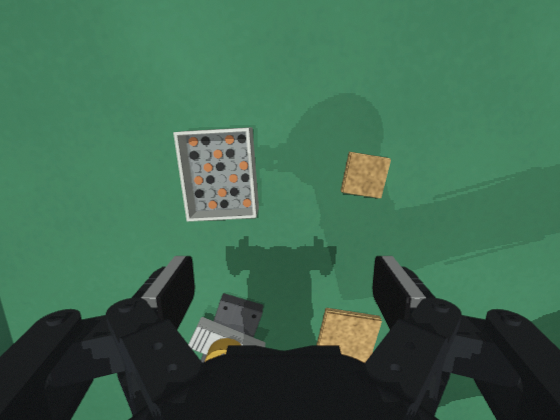

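The stack (punch, anvil, bar, plate) is at side px ~(205,340). The four rests are plate (300,375), square (306,270), bar (305,206) and round (234,202), with the tub at (228,260) and the carton at (273,163). Next I'll turn the depth into a height map.

```bash
cat > h.py <<'E'
import numpy as np,cv2
from scipy.spatial.transform import Rotation as R
def rot(q): return R.from_quat([q[1],q[2],q[3],q[0]]).as_matrix()
def cloud(c):
    fr=np.array(c["frame"]);d=np.array(c["range_z"]);H,W=d.shape
    f=H/2/np.tan(np.radians(float(c["vfov"]))/2)
    u,v=np.meshgrid(np.arange(W),np.arange(H))
    x=(u-float(c["cx"]))/f*d; y=(v-float(c["cy"]))/f*d
    P=np.stack([x,-y,-d],-1)@rot(np.array(c["rotation"])).T+np.array(c["xyz"])
    P[d<=0]=np.nan
    return P,fr
def project(c,P):
    H=420;f=H/2/np.tan(np.radians(float(c["vfov"]))/2)
    p=(np.atleast_2d(P)-np.array(c["xyz"]))@rot(np.array(c["rotation"]))
    return np.stack([f*p[:,0]/-p[:,2]+float(c["cx"]),f*-p[:,1]/-p[:,2]+float(c["cy"])],-1)
def topdown(P,fr,x0,x1,y0,y1,s,zmax=250):
    # image: columns = -y (left is +y), rows: up=+x ; s px/mm
    W=int((y1-y0)*s);Hh=int((x1-x0)*s)
    col=np.zeros((Hh,W,3),np.uint8);z=np.full((Hh,W),-50.)
    p=P.reshape(-1,3);f=fr.reshape(-1,3);m=np.isfinite(p[:,0])&(p[:,2]<zmax);p=p[m];f=f[m]
    c=((y1-p[:,1])*s).astype(int);r=((x1-p[:,0])*s).astype(int)
    k=(c>=0)&(c<W)&(r>=0)&(r<Hh);p=p[k];f=f[k];c=c[k];r=r[k]
    o=np.argsort(p[:,2]);col[r[o],c[o]]=f[o];z[r[o],c[o]]=p[o,2]
    return col,z
E
python3 - <<'E'
from h import *
for n in ["scene","side","wrist"]:
    c=np.load(n+"0.npz");P,fr=cloud(c)
    m=np.isfinite(P[...,0])&(P[...,0]>350)&(P[...,0]<650)&(abs(P[...,1])<350)&(abs(P[...,2])<30)
    z=P[...,2][m];h,e=np.histogram(z,bins=np.arange(-30,30,1));print(n,e[h.argmax()],m.sum())
    # table plane fit
    k=m&(fr[...,1].astype(int)>fr[...,2]+20)&(abs(P[...,2])<10)
    q=P[k];A=np.c_[q[:,:2],np.ones(len(q))];s=np.linalg.lstsq(A,q[:,2],rcond=None)[0];print(s,s@[500,0,1],np.std(A@s-q[:,2]))
    col,_=topdown(P,fr,250,750,-400,350,1)
    cv2.imwrite(f"pics/td_{n}.png",col)
E
```

```text
scene -2 17651
[-2.56183650e-04 -4.61162142e-05 -1.17714202e+00] -1.30523384670341 1.9074351124473252
side -1 32514
[-1.47249996e-04  1.06807757e-03 -3.84252673e-01] -0.45787767055928374 1.1625695345002758
wrist -1 79077
[ 1.26996908e-04  5.02925275e-04 -8.88747578e-01] -0.825249123611768 0.7874415208742943
```

```bash
cd pics; python3 -c "
import cv2,numpy as np
a=[cv2.resize(cv2.imread(f'td_{n}.png'),(560,373)) for n in ['scene','side']]
cv2.imwrite('td.png',np.vstack(a)[:600] if 0 else cv2.resize(np.vstack(a),(450,600)))"
```

```text
(no output)
```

View pics/td_side.png

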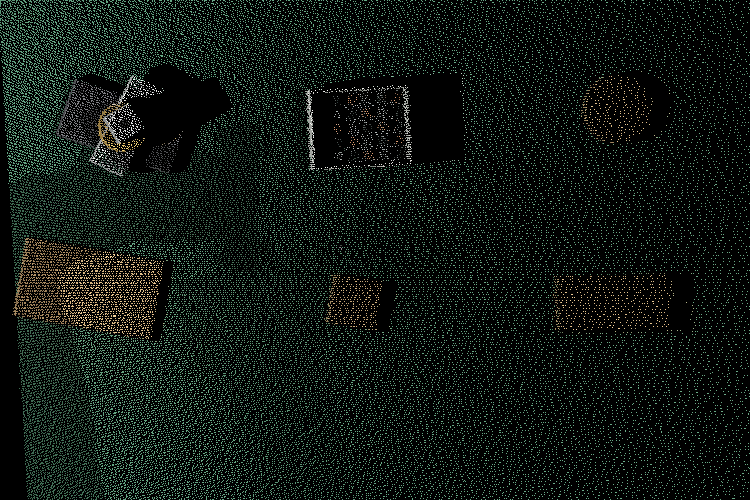

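View pics/td_scene.png

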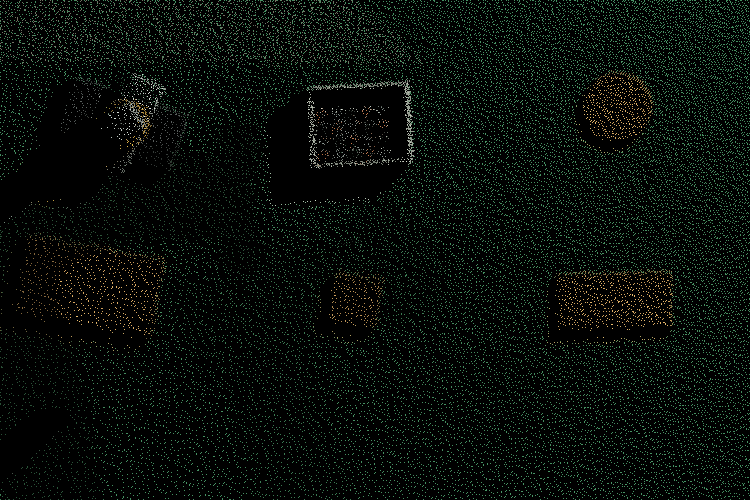

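```bash
cat >> h.py <<'E'
def fit_rect(xy,w,l,init):
    # robust: maximize points inside vs. edges -> use grid occupancy & minAreaRect cross-check
    r=cv2.minAreaRect(xy.astype(np.float32)); return r
def cork(P,fr):
    hsv=cv2.cvtColor(fr,cv2.COLOR_BGR2HSV)
    return (hsv[...,0]<26)&(hsv[...,0]>4)&(hsv[...,1]>70)&np.isfinite(P[...,0])&(P[...,2]>7)&(P[...,2]<17)
E
python3 - <<'E'
from h import *
C={"plate":(458,260),"square":(448,-5),"bar":(449,-264),"round":(642,-268)}
for n in ["scene","side","wrist"]:
    c=np.load(n+"0.npz");P,fr=cloud(c);m=cork(P,fr)
    for k,(x,y) in C.items():
        s=m&(np.hypot(P[...,0]-x,P[...,1]-y)<100)
        if s.sum()<50: continue
        # largest component
        nl,lab,st,_=cv2.connectedComponentsWithStats(s.astype(np.uint8));i=1+st[1:,4].argmax();s=lab==i
        q=P[s];r=cv2.minAreaRect(q[:,:2].astype(np.float32))
        print(n,k,s.sum(),"mean",q.mean(0).round(1),"rect",np.round(r[0],1),np.round(r[1],1),round(r[2],1))
E
```

```text
scene plate 710 mean [465.8 257.5  10.6] rect [463.7 259.5] [144.9  85.9] 79.5
scene square 211 mean [451.7  -6.8  10.4] rect [451.8  -6.2] [50.7 55.5] 82.3
scene bar 718 mean [ 451.9 -266.3   10.8] rect [ 449.8 -264.5] [ 59.  118.2] 0.8
scene round 545 mean [ 644.6 -269.    10.6] rect [ 643.3 -267.3] [65.9 70.8] 43.6
side plate 3480 mean [462.4 268.2  11.7] rect [461.7 262. ] [141.5  79.5] 80.0
side square 355 mean [448.3  -2.   11.3] rect [448.  -4.] [52.1 48.9] 82.0
side bar 476 mean [ 447.8 -258.3   11.2] rect [ 447.1 -262.1] [ 53.5 119.2] 0.3
side round 286 mean [ 640.9 -263.8   11.1] rect [ 640.6 -265.4] [69.  68.4] 38.7
wrist plate 2095 mean [454.1 220.4  11.1] rect [456.8 226.7] [72.9 79.2] 79.9
wrist square 1603 mean [449.6  -6.5  11.1] rect [449.4  -6.1] [49.1 49.2] 81.1
```

```bash
python3 - <<'E'
from h import *
Q=[];
for n in ["scene","side","wrist"]:
    c=np.load(n+"0.npz");P,fr=cloud(c)
    s=np.isfinite(P[...,0])&(np.hypot(P[...,0]-625,P[...,1]-225)<90)&(P[...,2]<120)
    q=P[s];h,e=np.histogram(q[:,2],bins=np.arange(5,110,3));print(n,dict(zip(e.astype(int),h)))
    for nm,a,b in [("punch",93,104),("anvil",60,68),("bar",38,46),("plate",16,24)]:
        t=q[(q[:,2]>a)&(q[:,2]<b)]
        if len(t)>20:
            r=cv2.minAreaRect(t[:,:2].astype(np.float32));print(nm,len(t),t.mean(0).round(1),np.round(r[0],1),np.round(r[1],1),round(r[2],1))
    if n!="wrist":
        col,z=topdown(P,fr,560,690,150,300,4)
        col=cv2.dilate(col,np.ones((5,5)));Q.append(col)
cv2.imwrite("pics/st.png",cv2.resize(np.hstack(Q),(800,346)))
c=np.load("side0.npz")["frame"];d=np.load("scene0.npz")["frame"]
cv2.imwrite("pics/st2.png",np.hstack([cv2.resize(c[300:395,165:255],(360,380),interpolation=2),cv2.resize(d[155:211,350:420],(440,380),interpolation=2)]))
E
```

```text
scene {np.int64(5): np.int64(31), np.int64(8): np.int64(25), np.int64(11): np.int64(37), np.int64(14): np.int64(83), np.int64(17): np.int64(189), np.int64(20): np.int64(87), np.int64(23): np.int64(31), np.int64(26): np.int64(26), np.int64(29): np.int64(24), np.int64(32): np.int64(25), np.int64(35): np.int64(34), np.int64(38): np.int64(72), np.int64(41): np.int64(62), np.int64(44): np.int64(22), np.int64(47): np.int64(16), np.int64(50): np.int64(18), np.int64(53): np.int64(14), np.int64(56): np.int64(14), np.int64(59): np.int64(29), np.int64(62): np.int64(50), np.int64(65): np.int64(14), np.int64(68): np.int64(11), np.int64(71): np.int64(9), np.int64(74): np.int64(13), np.int64(77): np.int64(13), np.int64(80): np.int64(11), np.int64(83): np.int64(5), np.int64(86): np.int64(19), np.int64(89): np.int64(9), np.int64(92): np.int64(23), np.int64(95): np.int64(50), np.int64(98): np.int64(12), np.int64(101): np.int64(0), np.int64(104): np.int64(0)}
punch 79 [629.9 224.7  96.2] [628.5 226.8] [29.6 37.4] 30.7
anvil 88 [629.9 214.8  63.1] [629.4 218.9] [48.6 41.3] 24.4
bar 150 [642.  209.3  41.
[... 1739 characters left out ...]
nt64(50): np.int64(39), np.int64(53): np.int64(36), np.int64(56): np.int64(26), np.int64(59): np.int64(34), np.int64(62): np.int64(110), np.int64(65): np.int64(1), np.int64(68): np.int64(0), np.int64(71): np.int64(0), np.int64(74): np.int64(0), np.int64(77): np.int64(0), np.int64(80): np.int64(0), np.int64(83): np.int64(0), np.int64(86): np.int64(0), np.int64(89): np.int64(0), np.int64(92): np.int64(0), np.int64(95): np.int64(0), np.int64(98): np.int64(0), np.int64(101): np.int64(0), np.int64(104): np.int64(0)}
anvil 134 [632.4 206.8  62.7] [634.3 207.8] [30.9  8.9] 26.1
bar 629 [648.5 204.6  41.4] [635.5 214.1] [38.1 71.2] 67.1
plate 1280 [612.5 190.7  19.5] [628.4 203.6] [111.   82.3] 20.4
```

View pics/st2.png

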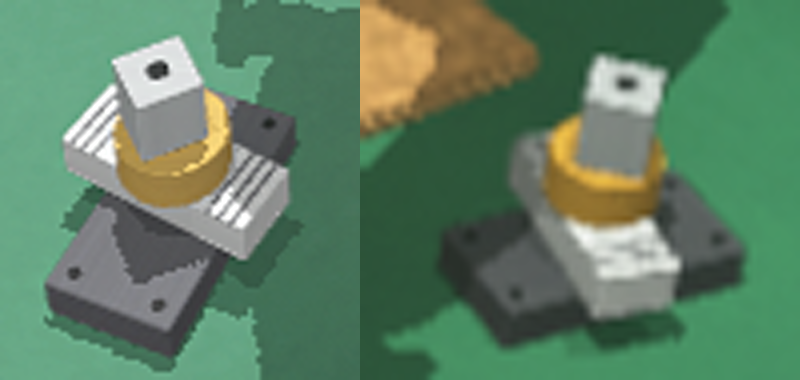

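```bash
cat >> h.py <<'E'
def pose(st):
    M=rot(st["tcp_rot"]); return np.array(st["tcp_pos"]),M,np.degrees(np.arctan2(-M[1,0],-M[0,0]))
def plan(st,x,y,z,psi):
    """z = TCP z. psi = world yaw of jaw axis, 0 at start"""
    p,M,cur=pose(st)
    d=M.T@(np.array([x,y,z])-p)/200
    dps=(psi-cur+180)%360-180
    print("now",p.round(1),"psi",round(cur,2),"tilt z",M[:,2].round(4),"t",round(st["time_s"],2),"w",round(st["gripper_width"],3),"F",np.round(st["contact_force"],1))
    print("dp",d.round(4),"spin",round(-dps/180,4))
E
python3 - <<'E'
from h import *;from rig import env
print(env.grasp_offset)
plan(env.get_state(),596,278,350,30.5)
E
```

```text
154.70000000000002
now [549.9   0.  404. ] psi -0.0 tilt z [-1.4e-03 -1.0e-04 -1.0e+00] t 0.15 w 0.998 F [ 0.3 -0.8  0.1]
dp [-0.2309  1.3899  0.2696] spin -0.1695
```

{"fn": "arm_command", "kwargs": {
  "series": [
    {"jaw":-1,"dp":[-0.03,0.2,0.02],"spin":-0.03},
    {"jaw":-1,"dp":[-0.06,0.45,0.05],"spin":-0.06},
    {"jaw":-1,"dp":[-0.1,0.7,0.1],"spin":-0.1},
    {"jaw":-1,"dp":[-0.15,0.9,0.15],"spin":-0.14},
    {"jaw":-1,"dp":[-0.2,1,0.2],"spin":-0.17},
    {"jaw":-1,"dp":[-0.23,1,0.25],"spin":-0.17},
    {"jaw":-1,"dp":[-0.23,1,0.27],"spin":-0.17},
    {"jaw":-1,"dp":[-0.23,1,0.27],"spin":-0.17}
  ]
}}

```text
time_s: 1.15
tcp_pos: [595.7, 199.1, 349.9]
tcp_rot: [-0.001, -0.263, 0.965, 0.0]
contact_force: [0.0, -0.2, 0.5]
gripper_width: 1.001
```

```bash
cat > look.py <<'E'
import sys
from h import *;from rig import env
n=sys.argv[1]
c=env.capture("wrist");cv2.imwrite(f"pics/{n}.png",c["frame"]);np.savez(n+".npz",**{k:np.array(v) for k,v in c.items()})
st=env.get_state();p,M,psi=pose(st);print(p.round(1),round(psi,2),round(st["time_s"],2),np.round(c["xyz"],1))
E
python3 look.py w1
```

```text
[595.7 199.2 350.4] 30.51 1.2 [631.5 138.2 318.3]
```

View pics/w1.png

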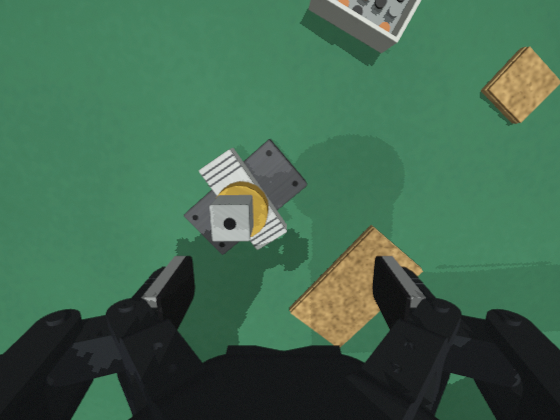

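The wrist view shows the whole stack: punch top at (230,223), anvil, bar and plate. The plate rest is at (355,285). The punch is square to the image, so the yaw is right. Next I'll measure all of them.

```bash
cat >> h.py <<'E'
from scipy.optimize import minimize
def slab(c,x,y,rad,a,b,normal=True):
    P,fr=cloud(c)
    # surface normals up: local z range small
    s=np.isfinite(P[...,0])&(np.hypot(P[...,0]-x,P[...,1]-y)<rad)&(P[...,2]>a)&(P[...,2]<b)
    s=cv2.erode(cv2.morphologyEx(s.astype(np.uint8),cv2.MORPH_CLOSE,np.ones((3,3))),np.ones((1,1)))>0
    nl,lab,st,_=cv2.connectedComponentsWithStats(s.astype(np.uint8));i=1+st[1:,4].argmax()
    s=(lab==i)&np.isfinite(P[...,0])
    return P[s]
def rect(q,w,l,deg):
    """robust outline fit: known size w (along angle deg) x l; soft outside cost + symmetric edge slack"""
    xy=q[:,:2]
    def cost(v):
        t=np.radians(v[2]);e=np.array([np.cos(t),np.sin(t)]);n=np.array([-e[1],e[0]])
        a=(xy-v[:2])@e;b=(xy-v[:2])@n
        o=np.maximum(abs(a)-w/2,0)+np.maximum(abs(b)-l/2,0)
        return np.minimum(o,4).mean()
    best=None
    c0=np.r_[(np.percentile(xy,2,axis=0)+np.percentile(xy,98,axis=0))/2,deg]
    for dx in(-3,0,3):
        for dy in (-3,0,3):
            r=minimize(cost,c0+[dx,dy,0],method="Nelder-Mead",options=dict(initial_simplex=c0+[dx,dy,0]+np.array([[0,0,0],[4,0,0],[0,4,0],[0,0,5]])))
            if best is None or r.fun<best.fun: best=r
    return best.x.round(2),round(best.fun,3)
E
python3 - <<'E'
from h import *
c=np.load("w1.npz");P,fr=cloud(c)
g=np.isfinite(P[...,0])&(fr[...,1].astype(int)>fr[...,2]+20)&(abs(P[...,2])<8)&(np.hypot(P[...,0]-620,P[...,1]-225)<120);print("table",np.median(P[g][:,2]))
for nm,a,b,w,l,d in [("punch",94,104,30,30,30),("bar",39,44,36,96,65),("plate",16,22.5,60,120,-20)]:
    q=slab(c,627,226,90,a,b);r=cv2.minAreaRect(q[:,:2].astype(np.float32))
    print(nm,len(q),np.median(q[:,2]).round(1),np.round(r[0],1),np.round(r[1],1),round(r[2],1),rect(q,w,l,d))
q=slab(c,627,226,50,60,67);cc=cv2.minEnclosingCircle(q[:,:2].astype(np.float32));print("anvil",len(q),cc)
P,fr=cloud(c);s=cork(P,fr)&(np.hypot(P[...,0]-460,P[...,1]-261)<100)
q=P[s];r=cv2.minAreaRect(q[:,:2].astype(np.float32));print("plate rest",np.round(r[0],1),np.round(r[1],1),round(r[2],1),rect(q,80,140,-10))
E
```

```text
table -0.811072629907045
punch 1431 97.2 [627.9 224.9] [30.2 30. ] 30.7 (array([627.9 , 224.9 ,  30.73]), np.float64(0.0))
bar 1211 41.2 [650.7 209. ] [36.3 39. ] 64.0 (array([657.71, 205.51,  64.49]), np.float64(0.0))
plate 2244 19.1 [609.5 190.7] [44.9 68. ] 67.5 (array([611.57, 186.77, -18.56]), np.float64(0.005))
anvil 814 ((623.9098510742188, 225.32394409179688), 24.981935501098633)
plate rest [463.2 259.9] [139.4  79.6] 80.0 (array([463.04, 260.1 ,  -9.97]), np.float64(0.0))
```

```bash
python3 - <<'E'
from h import *;from rig import env
plan(env.get_state(),627.9,224.9,240,30.7)
E
```

```text
now [595.7 199.2 350.4] psi 30.51 tilt z [-0.001 -0.    -1.   ] t 1.2 w 1.003 F [ 0.4  0.5 -0.1]
dp [-0.2044  0.0289  0.5521] spin -0.001
```

{"fn": "arm_command", "kwargs": {
  "series": [
    {"jaw":-1,"dp":[-0.1,0.015,0],"spin":0},
    {"jaw":-1,"dp":[-0.2,0.029,0],"spin":0},
    {"jaw":-1,"dp":[-0.204,0.029,0.12],"spin":0},
    {"jaw":-1,"dp":[-0.204,0.029,0.3],"spin":0},
    {"jaw":-1,"dp":[-0.204,0.029,0.45],"spin":0},
    {"jaw":-1,"dp":[-0.204,0.029,0.52],"spin":0},
    {"jaw":-1,"dp":[-0.204,0.029,0.55],"spin":0},
    {"jaw":-1,"dp":[-0.204,0.029,0.55],"spin":0}
  ]
}}

```text
time_s: 2.2
tcp_pos: [628.1, 224.9, 241.4]
tcp_rot: [0.0, -0.263, 0.965, 0.0]
contact_force: [-0.8, -1.1, 0.6]
gripper_width: 1.002
```

```bash
python3 look.py w2
```

```text
[628.2 225.  241.7] 30.51 2.25 [664.  164.  209.7]
```

View pics/w2.png

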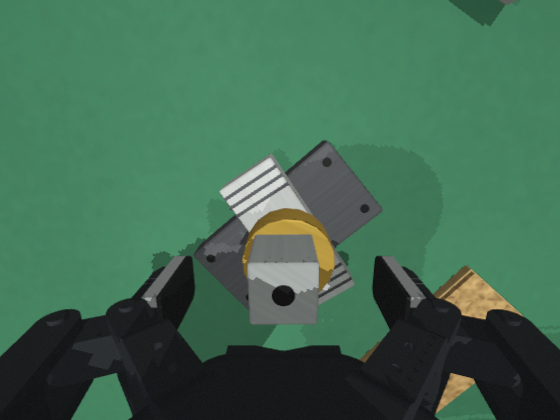

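The punch sits midway between the fingers (col 283), so I'll close.

{"fn": "arm_command", "kwargs": {
  "series": [
    {"jaw":1,"dp":[0,0,0],"spin":0},
    {"jaw":1,"dp":[0,0,0],"spin":0},
    {"jaw":1,"dp":[0,0,0],"spin":0},
    {"jaw":1,"dp":[0,0,0],"spin":0},
    {"jaw":1,"dp":[0,0,0],"spin":0},
    {"jaw":1,"dp":[0,0,0],"spin":0},
    {"jaw":1,"dp":[0,0,0],"spin":0},
    {"jaw":1,"dp":[0,0,0],"spin":0}
  ]
}}

```text
time_s: 3.25
tcp_pos: [628.3, 225.0, 242.2]
tcp_rot: [0.001, -0.263, 0.965, 0.0]
contact_force: [-1.4, -0.2, 5.2]
gripper_width: 0.338
```

```bash
python3 look.py w3; python3 - <<'E'
from h import *;from rig import env
plan(env.get_state(),449,-5.5,300,-8.7)
E
```

```text
[628.3 225.  242.2] 30.52 3.3 [664.3 164.1 210.6]
now [628.3 225.  242.2] psi 30.52 tilt z [ 1.6e-03  9.0e-04 -1.0e+00] t 3.3 w 0.34 F [-0.5  0.9  5. ]
dp [ 1.357  -0.5376 -0.2914] spin 0.2179
```

View pics/w3.png

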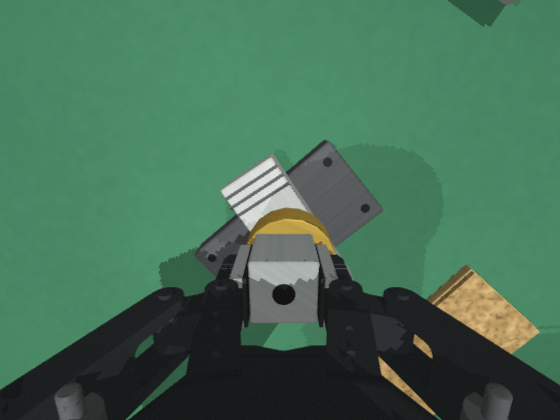

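{"fn": "arm_command", "kwargs": {
  "series": [
    {"jaw":1,"dp":[0,0,-0.1],"spin":0},
    {"jaw":1,"dp":[0,0,-0.25],"spin":0},
    {"jaw":1,"dp":[0.15,-0.06,-0.3],"spin":0.03},
    {"jaw":1,"dp":[0.35,-0.14,-0.3],"spin":0.07},
    {"jaw":1,"dp":[0.55,-0.22,-0.3],"spin":0.12},
    {"jaw":1,"dp":[0.75,-0.3,-0.3],"spin":0.17},
    {"jaw":1,"dp":[0.95,-0.38,-0.3],"spin":0.21},
    {"jaw":1,"dp":[1,-0.4,-0.3],"spin":0.218}
  ]
}}

```text
time_s: 4.3
tcp_pos: [494.7, 52.8, 300.9]
tcp_rot: [-0.001, 0.078, 0.997, 0.0]
contact_force: [0.5, 0.5, -2.9]
gripper_width: 0.346
```

```bash
python3 look.py w4; cat > rest.py <<'E'
import sys
from h import *
c=np.load(sys.argv[1]+".npz");k=sys.argv[2]
X,Y,w,l,d={"plate":(463,260,80,140,-10),"square":(449,-5.5,50,50,-8.5),"bar":(449,-264,56,116,0),"round":(642,-267,70,70,0)}[k]
P,fr=cloud(c);s=cork(P,fr)&(np.hypot(P[...,0]-X,P[...,1]-Y)<l*.75)
nl,lab,st,_=cv2.connectedComponentsWithStats(s.astype(np.uint8));i=1+st[1:,4].argmax();s=lab==i
q=P[s];r=cv2.minAreaRect(q[:,:2].astype(np.float32));print(k,len(q),np.median(q[:,2]),np.round(r[0],1),np.round(r[1],1),round(r[2],1))
print(rect(q,w,l,d) if k!="round" else cv2.minEnclosingCircle(q[:,:2].astype(np.float32)))
E
python3 rest.py w4 square; python3 - <<'E'
from h import *;from rig import env
plan(env.get_state(),449,-5.5,300,-8.7)
E
```

```text
[494.8  52.8 301.1] -8.89 4.35 [484.2 -16.9 269.2]
square 3515 11.147291716880318 [449.4  -5.8] [48.4 48.9] 81.2
(array([449.56,  -6.25,  -9.88]), np.float64(0.0))
now [494.8  52.8 301.1] psi -8.89 tilt z [-6.e-04  7.e-04 -1.e+00] t 4.35 w 0.337 F [-0.3 -0.7 -2.1]
dp [ 0.1814 -0.3235  0.0056] spin -0.0011
```

View pics/w4.png

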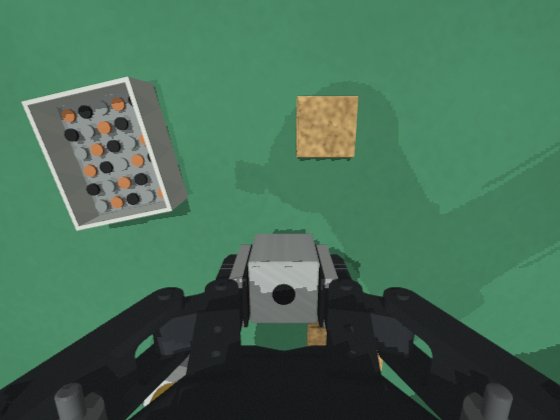

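```bash
python3 - <<'E'
from h import *
c=np.load("w4.npz");P,fr=cloud(c)
s=np.zeros(P.shape[:2],bool);s[255:325,245:322]=1
q=P[s&np.isfinite(P[...,0])]
h,e=np.histogram(q[:,2],bins=np.arange(100,200,4));print(dict(zip(e,h)))
t=q[(q[:,2]>150)&(q[:,2]<162)];print(len(t),t.mean(0));r=cv2.minAreaRect(t[:,:2].astype(np.float32));print(r,rect(t,30,30,-9))
E
```

```text
{np.int64(100): np.int64(0), np.int64(104): np.int64(0), np.int64(108): np.int64(0), np.int64(112): np.int64(0), np.int64(116): np.int64(0), np.int64(120): np.int64(0), np.int64(124): np.int64(0), np.int64(128): np.int64(0), np.int64(132): np.int64(0), np.int64(136): np.int64(0), np.int64(140): np.int64(9), np.int64(144): np.int64(33), np.int64(148): np.int64(236), np.int64(152): np.int64(2808), np.int64(156): np.int64(1799), np.int64(160): np.int64(173), np.int64(164): np.int64(154), np.int64(168): np.int64(0), np.int64(172): np.int64(0), np.int64(176): np.int64(0), np.int64(180): np.int64(0), np.int64(184): np.int64(0), np.int64(188): np.int64(0), np.int64(192): np.int64(0)}
4824 [494.49497846  51.32102058 155.71463987]
((494.79254150390625, 53.11174774169922), (31.055505752563477, 32.725181579589844), 82.19097137451172) (array([495.01,  53.06,  -8.63]), np.float64(0.007))
```

{"fn": "arm_command", "kwargs": {
  "series": [
    {"jaw":1,"dp":[0.05,-0.09,0],"spin":0},
    {"jaw":1,"dp":[0.12,-0.22,0.05],"spin":0},
    {"jaw":1,"dp":[0.17,-0.3,0.15],"spin":0},
    {"jaw":1,"dp":[0.179,-0.325,0.27],"spin":0},
    {"jaw":1,"dp":[0.179,-0.325,0.38],"spin":0},
    {"jaw":1,"dp":[0.179,-0.325,0.46],"spin":0},
    {"jaw":1,"dp":[0.179,-0.325,0.5],"spin":0},
    {"jaw":1,"dp":[0.179,-0.325,0.505],"spin":0}
  ]
}}

```text
time_s: 5.35
tcp_pos: [449.6, -5.5, 199.6]
tcp_rot: [-0.001, 0.077, 0.997, 0.0]
contact_force: [0.8, -0.5, -2.1]
gripper_width: 0.341
```

```bash
python3 look.py w5;  python3 - <<'E'
from h import *;from rig import env
plan(env.get_state(),449.4,-5.9,190.2,-8.8)
c=env.capture("side");cv2.imwrite("pics/s5.png",cv2.resize(c["frame"][230:330,240:360],(720,600)))
E
```

```text
[449.7  -5.5 200. ] -8.85 5.4 [439.2 -75.2 168. ]
now [449.7  -5.5 200. ] psi -8.85 tilt z [-8.e-04  6.e-04 -1.e+00] t 5.4 w 0.341 F [-0.4 -0.2 -2.6]
dp [ 0.0014 -0.0023  0.049 ] spin -0.0003
```

View pics/w5.png

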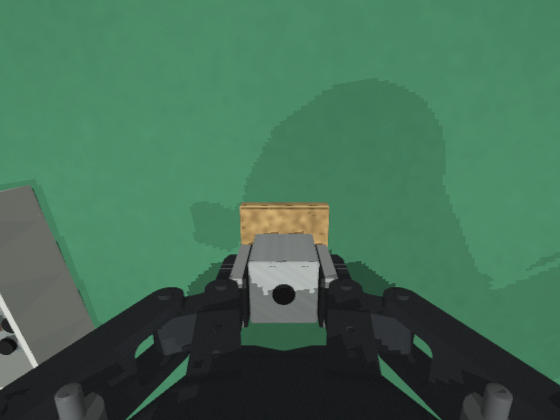

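View pics/s5.png

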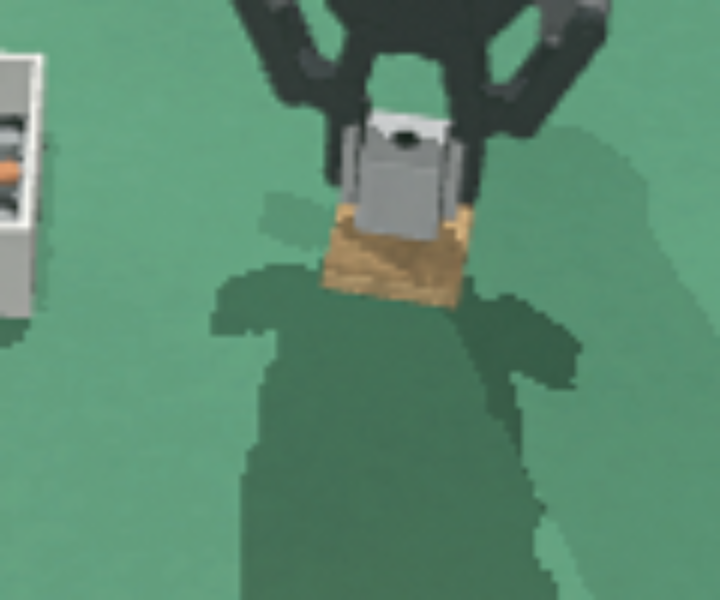

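{"fn": "arm_command", "kwargs": {
  "series": [
    {"jaw":1,"dp":[0.001,-0.002,0.008],"spin":0},
    {"jaw":1,"dp":[0.001,-0.002,0.016],"spin":0},
    {"jaw":1,"dp":[0.001,-0.002,0.024],"spin":0},
    {"jaw":1,"dp":[0.001,-0.002,0.031],"spin":0},
    {"jaw":1,"dp":[0.001,-0.002,0.037],"spin":0},
    {"jaw":1,"dp":[0.001,-0.002,0.042],"spin":0},
    {"jaw":1,"dp":[0.001,-0.002,0.045],"spin":0},
    {"jaw":1,"dp":[0.001,-0.002,0.047],"spin":0}
  ]
}}

```text
time_s: 6.45
tcp_pos: [449.6, -5.9, 190.9]
tcp_rot: [-0.0, 0.077, 0.997, 0.0]
contact_force: [0.2, -1.2, -2.1]
gripper_width: 0.338
```

```bash
python3 - <<'E'
from h import *;from rig import env
plan(env.get_state(),449.4,-5.9,190.2,-8.8)
E
```

```text
now [449.6  -5.9 190.9] psi -8.86 tilt z [-0.e+00  8.e-04 -1.e+00] t 6.45 w 0.338 F [ 0.2 -1.2 -2.1]
dp [ 0.0008 -0.0002  0.0037] spin -0.0003
```

{"fn": "arm_command", "kwargs": {
  "series": [
    {"jaw":1,"dp":[0,0,0.001],"spin":0},
    {"jaw":1,"dp":[0,0,0.002],"spin":0},
    {"jaw":1,"dp":[0,0,0.003],"spin":0},
    {"jaw":1,"dp":[0,0,0.004],"spin":0},
    {"jaw":1,"dp":[0,0,0.005],"spin":0},
    {"jaw":1,"dp":[0,0,0.006],"spin":0},
    {"jaw":1,"dp":[0,0,0.006],"spin":0},
    {"jaw":1,"dp":[0,0,0.006],"spin":0}
  ]
}}

```text
time_s: 7.45
tcp_pos: [449.5, -5.9, 190.2]
tcp_rot: [0.0, 0.077, 0.997, 0.0]
contact_force: [-3.0, 1.6, 5.0]
gripper_width: 0.339
```

```bash
python3 - <<'E'
from h import *;from rig import env
plan(env.get_state(),449.4,-5.9,190.2,-8.8)
E
```

```text
now [449.5  -5.9 190.2] psi -8.85 tilt z [ 2.e-04  7.e-04 -1.e+00] t 7.45 w 0.339 F [-3.   1.6  5. ]
dp [ 0.0007 -0.0002 -0.0001] spin -0.0003
```

{"fn": "arm_command", "kwargs": {
  "series": [
    {"jaw":-1,"dp":[0,0,0],"spin":0},
    {"jaw":-1,"dp":[0,0,0],"spin":0},
    {"jaw":-1,"dp":[0,0,0],"spin":0},
    {"jaw":-1,"dp":[0,0,0],"spin":0},
    {"jaw":-1,"dp":[0,0,0],"spin":0},
    {"jaw":-1,"dp":[0,0,-0.02],"spin":0},
    {"jaw":-1,"dp":[0,0,-0.15],"spin":0},
    {"jaw":-1,"dp":[0,0,-0.35],"spin":0}
  ]
}}

```text
time_s: 8.45
tcp_pos: [449.0, -6.1, 260.3]
tcp_rot: [-0.001, 0.077, 0.997, -0.0]
contact_force: [1.0, 0.2, -0.2]
gripper_width: 1.0
```

```bash
python3 look.py w6; python3 - <<'E'
from h import *;from rig import env
plan(env.get_state(),600,215,350,65)
c=env.capture("side");cv2.imwrite("pics/s6.png",cv2.resize(c["frame"][230:330,240:360],(720,600)))
E
```

```text
[451.2  -5.9 266.4] -8.76 8.5 [438.5 -75.8 228.7]
now [451.2  -5.9 266.4] psi -8.76 tilt z [ 8.e-03  9.e-04 -1.e+00] t 8.5 w 1.002 F [ 1.4 -1.1  6.2]
dp [-0.5706  1.2056 -0.4112] spin -0.4098
```

View pics/s6.png

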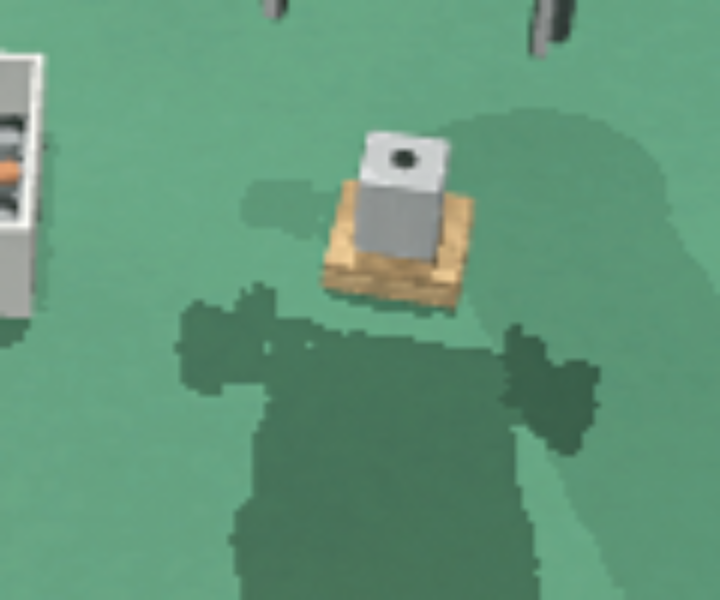

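The punch sits squarely on its rest. Next is the anvil, approached with the jaws across the bar.

{"fn": "arm_command", "kwargs": {
  "series": [
    {"jaw":-1,"dp":[-0.05,0.08,-0.15],"spin":-0.05},
    {"jaw":-1,"dp":[-0.13,0.22,-0.3],"spin":-0.1},
    {"jaw":-1,"dp":[-0.22,0.4,-0.4],"spin":-0.16},
    {"jaw":-1,"dp":[-0.33,0.6,-0.42],"spin":-0.22},
    {"jaw":-1,"dp":[-0.44,0.8,-0.42],"spin":-0.28},
    {"jaw":-1,"dp":[-0.54,0.95,-0.42],"spin":-0.34},
    {"jaw":-1,"dp":[-0.6,1,-0.42],"spin":-0.39},
    {"jaw":-1,"dp":[-0.6,1,-0.42],"spin":-0.407}
  ]
}}

```text
time_s: 9.55
tcp_pos: [600.3, 174.4, 348.8]
tcp_rot: [0.003, -0.535, 0.845, -0.001]
contact_force: [0.1, -0.2, 0.0]
gripper_width: 1.002
```

```bash
python3 look.py w7; python3 - <<'E'
from h import *;from rig import env
plan(env.get_state(),623.9,225.3,300,64.5)
c=np.load("w7.npz")
q=slab(c,624,225,50,60,67);print("anvil",len(q),cv2.minEnclosingCircle(q[:,:2].astype(np.float32)))
P,fr=cloud(c)
s=np.isfinite(P[...,0])&(np.hypot(P[...,0]-627,P[...,1]-226)<70)&(P[...,2]>39)&(P[...,2]<44.5)
q=P[s];r=cv2.minAreaRect(q[:,:2].astype(np.float32));print("bar",r,rect(q,36,96,65))
E
```

```text
[599.9 174.  349.1] 64.72 9.6 [664.2 143.8 317.6]
now [599.9 174.  349.1] psi 64.72 tilt z [ 0.0074  0.0015 -1.    ] t 9.6 w 1.003 F [-0.7  0.3 -0.3]
dp [-0.2822  0.0027  0.2468] spin 0.0012
anvil 2418 ((624.5846557617188, 225.53118896484375), 25.001598358154297)
bar ((625.0, 219.82781982421875), (39.11070251464844, 95.40581512451172), 64.1628189086914) (array([625.7 , 221.11,  64.04]), np.float64(0.003))
```

View pics/w7.png

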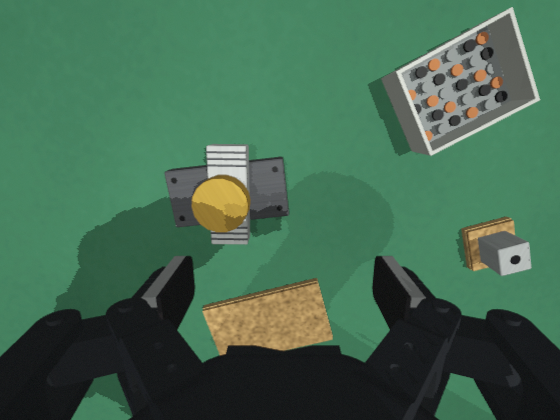

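```bash
python3 - <<'E'
from h import *;from rig import env
plan(env.get_state(),624.6,225.5,218,64.2)
E
```

```text
now [599.9 174.  349.1] psi 64.72 tilt z [ 0.0074  0.0015 -1.    ] t 9.6 w 1.003 F [-0.7  0.3 -0.3]
dp [-0.2827  0.0024  0.6569] spin 0.0029
```

{"fn": "arm_command", "kwargs": {
  "series": [
    {"jaw":-1,"dp":[-0.14,0,0],"spin":0.003},
    {"jaw":-1,"dp":[-0.26,0,0.05],"spin":0.003},
    {"jaw":-1,"dp":[-0.283,0.002,0.2],"spin":0.003},
    {"jaw":-1,"dp":[-0.283,0.002,0.4],"spin":0.003},
    {"jaw":-1,"dp":[-0.283,0.002,0.56],"spin":0.003},
    {"jaw":-1,"dp":[-0.283,0.002,0.63],"spin":0.003},
    {"jaw":-1,"dp":[-0.283,0.002,0.656],"spin":0.003},
    {"jaw":-1,"dp":[-0.283,0.002,0.656],"spin":0.003}
  ]
}}

```text
time_s: 10.6
tcp_pos: [625.0, 225.6, 219.1]
tcp_rot: [0.004, -0.531, 0.847, -0.001]
contact_force: [0.8, 0.5, 0.7]
gripper_width: 0.996
```

```bash
python3 look.py w8; python3 - <<'E'
from h import *;from rig import env
plan(env.get_state(),624.6,225.5,218,64.2)
c=np.load("w8.npz")
q=slab(c,624,225,50,59,67);print("anvil",len(q),cv2.minEnclosingCircle(q[:,:2].astype(np.float32)))
E
```

```text
[625.1 225.7 219.6] 64.18 10.65 [688.7 194.6 188. ]
now [625.1 225.7 219.6] psi 64.18 tilt z [ 0.0094  0.0024 -1.    ] t 10.65 w 1.0 F [0.5 0.4 1.3]
dp [0.002  0.002  0.0077] spin -0.0001
anvil 8180 ((624.5130615234375, 225.4028778076172), 25.215492248535156)
```

View pics/w8.png

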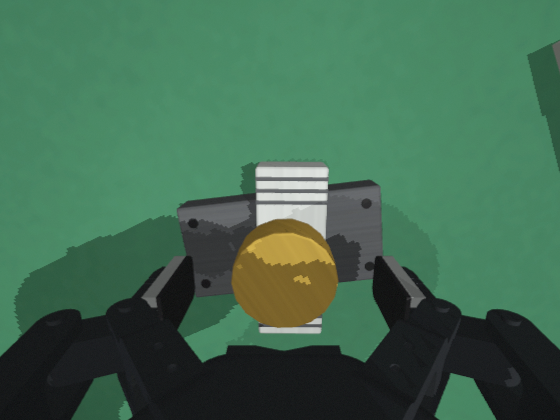

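{"fn": "arm_command", "kwargs": {
  "series": [
    {"jaw":-1,"dp":[0.002,0.002,0.007],"spin":0},
    {"jaw":1,"dp":[0.002,0.002,0.008],"spin":0},
    {"jaw":1,"dp":[0.002,0.002,0.008],"spin":0},
    {"jaw":1,"dp":[0.002,0.002,0.008],"spin":0},
    {"jaw":1,"dp":[0.002,0.002,0.008],"spin":0},
    {"jaw":1,"dp":[0.002,0.002,0.008],"spin":0},
    {"jaw":1,"dp":[0.002,0.002,0.008],"spin":0},
    {"jaw":1,"dp":[0.002,0.002,0.008],"spin":0}
  ]
}}

```text
time_s: 11.65
tcp_pos: [624.8, 225.5, 218.7]
tcp_rot: [0.005, -0.531, 0.847, -0.002]
contact_force: [-1.2, 0.3, 4.9]
gripper_width: 0.563
```

```bash
python3 look.py w9; python3 - <<'E'
from h import *;from rig import env
plan(env.get_state(),624.6,225.5,300,64.2)
c=np.load("w9.npz")
q=slab(c,624,225,50,59,67);r=cv2.minAreaRect(q[:,:2].astype(np.float32));print("anvil",len(q),r, cv2.minEnclosingCircle(q[:,:2].astype(np.float32)))
E
```

```text
[624.8 225.5 218.7] 64.19 11.7 [688.5 194.5 187.7]
now [624.8 225.5 218.7] psi 64.19 tilt z [ 0.0104  0.0026 -0.9999] t 11.7 w 0.565 F [-1.9 -1.5  4.3]
dp [-0.0024 -0.0027 -0.4065] spin -0.0
anvil 8721 ((614.19189453125, 232.075927734375), (71.61272430419922, 74.53071594238281), 64.78926849365234) ((606.6763916015625, 235.6141357421875), 46.05110549926758)
```

View pics/w9.png

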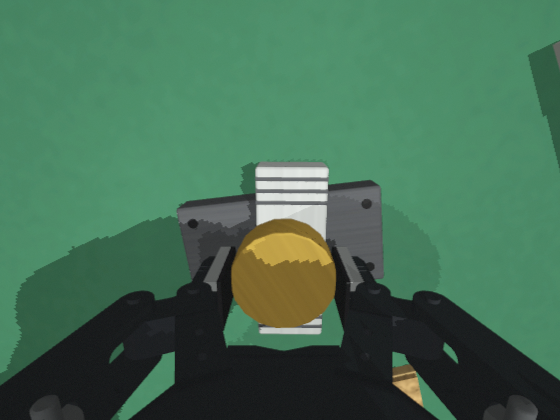

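{"fn": "arm_command", "kwargs": {
  "series": [
    {"jaw":1,"dp":[0,0,-0.1],"spin":0},
    {"jaw":1,"dp":[0.05,-0.03,-0.28],"spin":0},
    {"jaw":1,"dp":[0.2,-0.11,-0.38],"spin":0.05},
    {"jaw":1,"dp":[0.42,-0.22,-0.4],"spin":0.1},
    {"jaw":1,"dp":[0.65,-0.34,-0.4],"spin":0.15},
    {"jaw":1,"dp":[0.86,-0.46,-0.4],"spin":0.2},
    {"jaw":1,"dp":[1,-0.53,-0.4],"spin":0.24},
    {"jaw":1,"dp":[1,-0.53,-0.4],"spin":0.244}
  ]
}}

```text
time_s: 12.7
tcp_pos: [631.8, -3.2, 296.5]
tcp_rot: [0.004, -0.174, 0.985, 0.001]
contact_force: [0.0, -0.1, -3.8]
gripper_width: 0.562
```

```bash
python3 - <<'E'
from h import *;from rig import env
plan(env.get_state(),643,-267,298,20)
E
```

```text
now [631.8  -3.2 296.5] psi 20.0 tilt z [ 0.0071  0.0025 -1.    ] t 12.7 w 0.562 F [ 0.  -0.1 -3.8]
dp [ 0.3983 -1.2589 -0.0105] spin 0.0
```

{"fn": "arm_command", "kwargs": {
  "series": [
    {"jaw":1,"dp":[0.04,-0.13,0],"spin":0},
    {"jaw":1,"dp":[0.11,-0.35,0],"spin":0},
    {"jaw":1,"dp":[0.18,-0.58,0],"spin":0},
    {"jaw":1,"dp":[0.24,-0.78,0],"spin":0},
    {"jaw":1,"dp":[0.29,-0.93,0],"spin":0},
    {"jaw":1,"dp":[0.31,-1,0],"spin":0},
    {"jaw":1,"dp":[0.31,-1,0],"spin":0},
    {"jaw":1,"dp":[0.31,-1,0],"spin":0}
  ]
}}

```text
time_s: 13.7
tcp_pos: [642.1, -211.0, 295.6]
tcp_rot: [0.004, -0.174, 0.985, 0.001]
contact_force: [-0.3, 0.8, -3.2]
gripper_width: 0.557
```

```bash
python3 look.py w10; python3 rest.py w10 round; python3 - <<'E'
from h import *;from rig import env
plan(env.get_state(),642,-267,199,20)
E
```

```text
[ 642.1 -211.   295.8] 20.09 13.75 [ 666.7 -277.3  263.9]
round 5489 11.143007803649965 [ 642.7 -268.2] [67.5 67.6] 82.3
((643.0382080078125, -268.2011413574219), 34.31459045410156)
now [ 642.1 -211.   295.8] psi 20.09 tilt z [ 0.0069  0.0031 -1.    ] t 13.75 w 0.56 F [ 0.4  0.2 -3.1]
dp [ 0.1004 -0.2633  0.4833] spin 0.0005
```

View pics/w10.png

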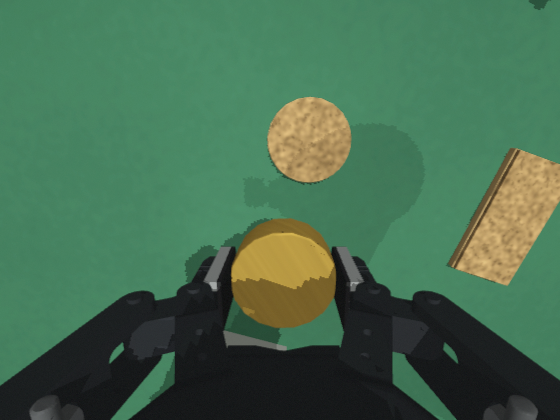

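```bash
cat > held.py <<'E'
import sys
from h import *
def circ(n,box,z0,z1,r=25):
    c=np.load(n+".npz");P,fr=cloud(c);s=np.zeros(P.shape[:2],bool);s[box[0]:box[1],box[2]:box[3]]=1
    hsv=cv2.cvtColor(fr,cv2.COLOR_BGR2HSV)
    s&=np.isfinite(P[...,0])&(P[...,2]>z0)&(P[...,2]<z1)&(hsv[...,1]>90)&(hsv[...,0]<35)
    q=P[s];print(len(q),np.median(q[:,2]),cv2.minEnclosingCircle(q[:,:2].astype(np.float32)),q.mean(0))
    A=np.c_[q[:,:2],np.ones(len(q))];print("plane",np.linalg.lstsq(A,q[:,2],rcond=None)[0][:2])
    f=lambda v:np.maximum(np.hypot(*(q[:,:2]-v).T)-r,0).mean()
    print(minimize(f,q[:,:2].mean(0),method="Nelder-Mead").x)
circ("w10",(215,330,228,342),134,147)
circ("w8",(215,330,228,342),58,68)
E
python3 held.py
```

```text
8344 139.96368231880012 ((642.7310180664062, -209.39736938476562), 25.317142486572266) [ 643.4310299  -211.35300913  139.84792287]
plane [-0.00840061  0.02520753]
[ 642.92136976 -209.54551599]
8200 63.12019692365554 ((624.5151977539062, 225.40618896484375), 25.215513229370117) [626.4272924  224.83748872  63.03749548]
plane [-0.01196546  0.00609591]
[624.82250226 225.6851984 ]
```

```bash
python3 - <<'E'
from h import *;from rig import env
plan(env.get_state(),642.2,-269.4,198,20)
E
```

```text
now [ 642.1 -211.   295.8] psi 20.09 tilt z [ 0.0069  0.0031 -1.    ] t 13.75 w 0.56 F [ 0.4  0.2 -3.1]
dp [ 0.1036 -0.2749  0.4882] spin 0.0005
```

{"fn": "arm_command", "kwargs": {
  "series": [
    {"jaw":1,"dp":[0.03,-0.09,0],"spin":0},
    {"jaw":1,"dp":[0.08,-0.2,0.05],"spin":0},
    {"jaw":1,"dp":[0.104,-0.27,0.15],"spin":0},
    {"jaw":1,"dp":[0.104,-0.275,0.27],"spin":0},
    {"jaw":1,"dp":[0.104,-0.275,0.38],"spin":0},
    {"jaw":1,"dp":[0.104,-0.275,0.46],"spin":0},
    {"jaw":1,"dp":[0.104,-0.275,0.488],"spin":0},
    {"jaw":1,"dp":[0.104,-0.275,0.488],"spin":0}
  ]
}}

```text
time_s: 14.75
tcp_pos: [642.2, -269.7, 197.9]
tcp_rot: [0.004, -0.174, 0.985, 0.001]
contact_force: [0.6, -0.0, -3.0]
gripper_width: 0.561
```

```bash
python3 look.py w11;  python3 - <<'E'
from h import *;from rig import env
plan(env.get_state(),642.2,-269.4,188.7,20)
E
```

```text
[ 642.4 -269.6  198.7] 20.1 14.8 [ 666.8 -335.9  166.2]
now [ 642.4 -269.6  198.7] psi 20.1 tilt z [ 0.0079  0.0025 -1.    ] t 14.8 w 0.562 F [-0.6 -0.4 -2.6]
dp [0.001  0.0015 0.0499] spin 0.0005
```

View pics/w11.png

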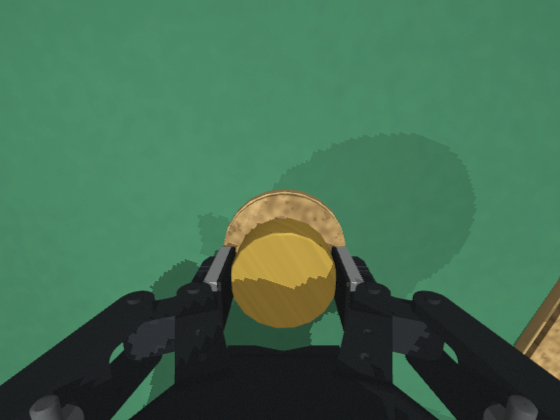

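{"fn": "arm_command", "kwargs": {
  "series": [
    {"jaw":1,"dp":[0,0,0.012],"spin":0},
    {"jaw":1,"dp":[0,0,0.025],"spin":0},
    {"jaw":1,"dp":[0,0,0.036],"spin":0},
    {"jaw":1,"dp":[0,0,0.043],"spin":0},
    {"jaw":1,"dp":[0,0,0.047],"spin":0},
    {"jaw":1,"dp":[0,0,0.05],"spin":0},
    {"jaw":1,"dp":[0,0,0.052],"spin":0},
    {"jaw":1,"dp":[0,0,0.052],"spin":0}
  ]
}}

```text
time_s: 15.8
tcp_pos: [642.5, -269.6, 188.8]
tcp_rot: [0.004, -0.175, 0.985, 0.0]
contact_force: [-2.3, 1.1, 1.1]
gripper_width: 0.558
```

{"fn": "arm_command", "kwargs": {
  "series": [
    {"jaw":1,"dp":[0,0,0.003],"spin":0},
    {"jaw":1,"dp":[0,0,0.004],"spin":0},
    {"jaw":-1,"dp":[0,0,0.004],"spin":0},
    {"jaw":-1,"dp":[0,0,0.004],"spin":0},
    {"jaw":-1,"dp":[0,0,0.004],"spin":0},
    {"jaw":-1,"dp":[0,0,0.004],"spin":0},
    {"jaw":-1,"dp":[0,0,0],"spin":0},
    {"jaw":-1,"dp":[0,0,0],"spin":0}
  ]
}}

```text
time_s: 16.8
tcp_pos: [642.5, -269.6, 188.9]
tcp_rot: [0.004, -0.175, 0.985, 0.0]
contact_force: [-0.5, 0.2, 0.2]
gripper_width: 0.994
```

```bash
python3 look.py w12;  python3 - <<'E'
from h import *;from rig import env
plan(env.get_state(),632,-3,330,64)
E
```

```text
[ 642.5 -269.6  188.8] 20.1 16.85 [ 667.2 -335.9  157.3]
now [ 642.5 -269.6  188.8] psi 20.1 tilt z [ 0.0083  0.0023 -1.    ] t 16.85 w 0.997 F [0.  0.3 0.5]
dp [-0.415   1.2693 -0.7032] spin -0.2439
```

View pics/w12.png

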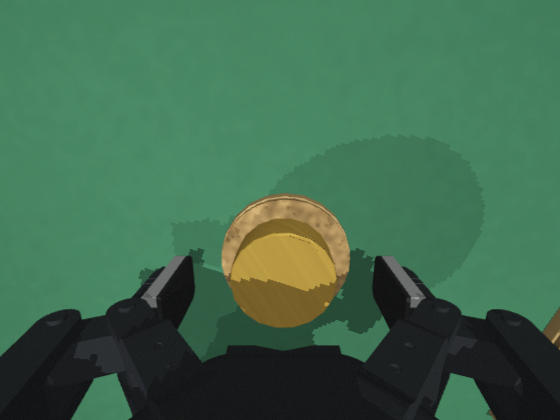

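{"fn": "arm_command", "kwargs": {
  "series": [
    {"jaw":-1,"dp":[0,0,-0.05],"spin":0},
    {"jaw":-1,"dp":[0,0,-0.2],"spin":0},
    {"jaw":-1,"dp":[0,0.05,-0.4],"spin":-0.02},
    {"jaw":-1,"dp":[0,0.2,-0.58],"spin":-0.06},
    {"jaw":-1,"dp":[0,0.3,-0.68],"spin":-0.1},
    {"jaw":-1,"dp":[0,0.35,-0.7],"spin":-0.14},
    {"jaw":-1,"dp":[0,0.35,-0.7],"spin":-0.15},
    {"jaw":-1,"dp":[0,0.35,-0.7],"spin":-0.15}
  ]
}}

```text
time_s: 17.85
tcp_pos: [617.2, -204.5, 328.6]
tcp_rot: [0.004, -0.399, 0.917, -0.0]
contact_force: [0.9, 0.1, -0.3]
gripper_width: 1.0
```

```bash
python3 look.py w13; python3 - <<'E'
from h import *;from rig import env
plan(env.get_state(),625.5,222,300,64.1)
c=np.load("w13.npz")
q=slab(c,643,-268,60,28,38);print("anvil",len(q),cv2.minEnclosingCircle(q[:,:2].astype(np.float32)))
P,fr=cloud(c);s=cork(P,fr)&(np.hypot(P[...,0]-643,P[...,1]+268)<50);q=P[s];print(cv2.minEnclosingCircle(q[:,:2].astype(np.float32)))
E
```

```text
[ 617.3 -204.6  328.3] 46.98 17.9 [ 669.1 -252.7  297.3]
now [ 617.3 -204.6  328.3] psi 46.98 tilt z [ 0.0075  0.0024 -1.    ] t 17.9 w 0.998 F [-0.  -1.  -0.6]
dp [-1.5865  1.4259  0.147 ] spin -0.0951
anvil 2714 ((643.5455932617188, -267.9457702636719), 24.81230926513672)
((642.8406372070312, -268.0136413574219), 34.39579391479492)
```

View pics/w13.png

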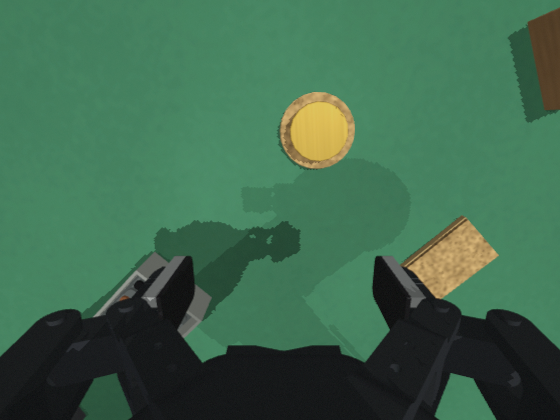

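The anvil is centred to within 0.7 mm of its rest. Back to the stack for the bar.

{"fn": "arm_command", "kwargs": {
  "series": [
    {"jaw":-1,"dp":[-0.1,0.09,0],"spin":-0.01},
    {"jaw":-1,"dp":[-0.28,0.25,0],"spin":-0.03},
    {"jaw":-1,"dp":[-0.48,0.43,0],"spin":-0.05},
    {"jaw":-1,"dp":[-0.68,0.61,0],"spin":-0.07},
    {"jaw":-1,"dp":[-0.85,0.76,0],"spin":-0.09},
    {"jaw":-1,"dp":[-0.95,0.85,0],"spin":-0.095},
    {"jaw":-1,"dp":[-0.97,0.87,0],"spin":-0.095},
    {"jaw":-1,"dp":[-0.97,0.87,0],"spin":-0.095}
  ]
}}

```text
time_s: 18.9
tcp_pos: [622.6, 55.5, 328.6]
tcp_rot: [0.003, -0.53, 0.848, -0.001]
contact_force: [-0.8, -0.7, -0.4]
gripper_width: 1.004
```

```bash
python3 - <<'E'
from h import *;from rig import env
plan(env.get_state(),620,205,300,64.1)
E
```

```text
now [622.6  55.5 328.6] psi 64.02 tilt z [ 0.0067  0.0019 -1.    ] t 18.9 w 1.004 F [-0.8 -0.7 -0.4]
dp [-0.6655  0.3397  0.1443] spin -0.0005
```

{"fn": "arm_command", "kwargs": {
  "series": [
    {"jaw":-1,"dp":[-0.1,0.05,0],"spin":0},
    {"jaw":-1,"dp":[-0.25,0.13,0.03],"spin":0},
    {"jaw":-1,"dp":[-0.42,0.21,0.08],"spin":0},
    {"jaw":-1,"dp":[-0.57,0.29,0.12],"spin":0},
    {"jaw":-1,"dp":[-0.65,0.33,0.14],"spin":0},
    {"jaw":-1,"dp":[-0.665,0.34,0.144],"spin":0},
    {"jaw":-1,"dp":[-0.665,0.34,0.144],"spin":0},
    {"jaw":-1,"dp":[-0.665,0.34,0.144],"spin":0}
  ]
}}

```text
time_s: 19.9
tcp_pos: [620.1, 203.8, 300.6]
tcp_rot: [0.004, -0.529, 0.848, -0.001]
contact_force: [-1.1, -0.8, -0.2]
gripper_width: 1.0
```

```bash
python3 look.py w14; python3 - <<'E'
from h import *;from rig import env
c=np.load("w14.npz")
q=slab(c,625,222,80,38.5,45);r=cv2.minAreaRect(q[:,:2].astype(np.float32));f,_=rect(q,36,96,64);print("bar",len(q),np.median(q[:,2]),r,f)
q=slab(c,625,222,90,16,22.5);r=cv2.minAreaRect(q[:,:2].astype(np.float32));print("plate",len(q),np.median(q[:,2]),r)
plan(env.get_state(),r[0][0]*0+f[0],f[1],198,f[2])
E
```

```text
[620.1 203.9 300.5] 63.95 19.95 [683.6 172.6 269.4]
bar 5259 41.15321187339529 ((625.4837036132812, 221.6132049560547), (36.00444412231445, 96.26509857177734), 64.04750061035156) [625.59 221.56  64.05]
plate 3186 19.174801136728647 ((637.3817749023438, 261.359130859375), (45.932613372802734, 60.16779327392578), 70.83112335205078)
now [620.1 203.9 300.5] psi 63.95 tilt z [ 0.0073  0.0021 -1.    ] t 19.95 w 1.002 F [-0.2 -1.1  0.5]
dp [-0.0886  0.017   0.5131] spin -0.0006
```

View pics/w14.png

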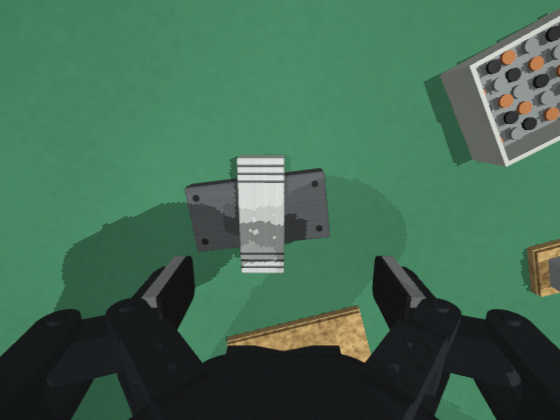

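```bash
python3 - <<'E'
from h import *;from rig import env
plan(env.get_state(),624.4,221.3,197.5,64.05)
E
```

```text
now [620.1 203.9 300.5] psi 63.95 tilt z [ 0.0073  0.0021 -1.    ] t 19.95 w 1.002 F [-0.2 -1.1  0.5]
dp [-0.0848  0.0217  0.5155] spin -0.0006
```

{"fn": "arm_command", "kwargs": {
  "series": [
    {"jaw":-1,"dp":[-0.05,0.015,0.04],"spin":0},
    {"jaw":-1,"dp":[-0.085,0.022,0.14],"spin":0},
    {"jaw":-1,"dp":[-0.085,0.022,0.28],"spin":0},
    {"jaw":-1,"dp":[-0.085,0.022,0.41],"spin":0},
    {"jaw":-1,"dp":[-0.085,0.022,0.49],"spin":0},
    {"jaw":-1,"dp":[-0.085,0.022,0.515],"spin":0},
    {"jaw":-1,"dp":[-0.085,0.022,0.517],"spin":0},
    {"jaw":-1,"dp":[-0.085,0.022,0.517],"spin":0}
  ]
}}

```text
time_s: 20.95
tcp_pos: [624.8, 221.5, 198.4]
tcp_rot: [0.005, -0.53, 0.848, -0.001]
contact_force: [-0.4, 0.2, -0.1]
gripper_width: 1.001
```

```bash
python3 look.py w15
```

```text
[624.7 221.5 198.3] 63.95 21.0 [688.3 190.3 167.2]
```

View pics/w15.png

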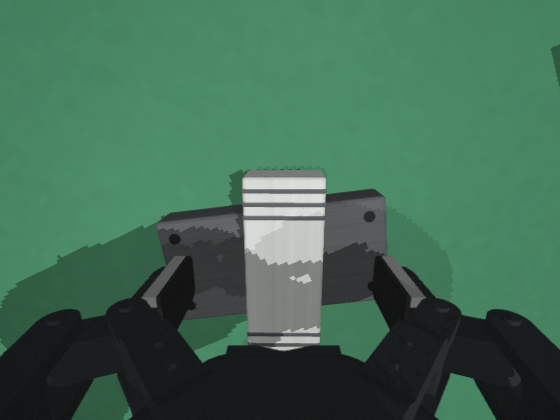

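{"fn": "arm_command", "kwargs": {
  "series": [
    {"jaw":-1,"dp":[0,0,0.005],"spin":0},
    {"jaw":1,"dp":[0,0,0.005],"spin":0},
    {"jaw":1,"dp":[0,0,0.005],"spin":0},
    {"jaw":1,"dp":[0,0,0.005],"spin":0},
    {"jaw":1,"dp":[0,0,0.005],"spin":0},
    {"jaw":1,"dp":[0,0,0.005],"spin":0},
    {"jaw":1,"dp":[0,0,0.005],"spin":0},
    {"jaw":1,"dp":[0,0,0.005],"spin":0}
  ]
}}

```text
time_s: 22.0
tcp_pos: [624.8, 221.6, 197.7]
tcp_rot: [0.005, -0.53, 0.848, -0.001]
contact_force: [-0.1, 1.9, 3.8]
gripper_width: 0.402
```

```bash
python3 look.py w16; python3 - <<'E'
from h import *;from rig import env
plan(env.get_state(),448.5,-264,280,0.3)
E
```

```text
[624.8 221.6 197.6] 63.95 22.05 [688.4 190.4 166.5]
now [624.8 221.6 197.6] psi 63.95 tilt z [ 0.0096  0.0032 -0.9999] t 22.05 w 0.405 F [-0.4  1.1  4.4]
dp [ 2.5654 -0.2771 -0.4279] spin 0.3536
```

View pics/w16.png

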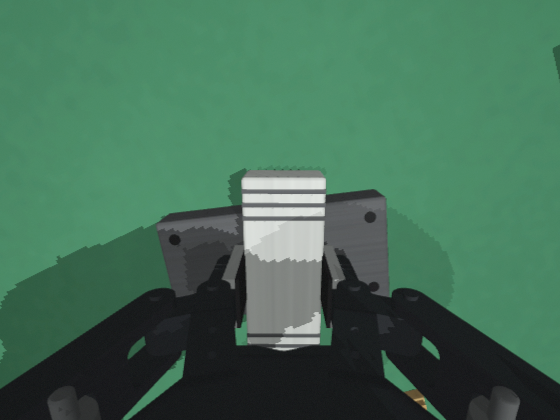

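{"fn": "arm_command", "kwargs": {
  "series": [
    {"jaw":1,"dp":[0,0,-0.1],"spin":0},
    {"jaw":1,"dp":[0.03,0,-0.28],"spin":0},
    {"jaw":1,"dp":[0.18,-0.02,-0.39],"spin":0.02},
    {"jaw":1,"dp":[0.42,-0.05,-0.42],"spin":0.06},
    {"jaw":1,"dp":[0.66,-0.07,-0.42],"spin":0.11},
    {"jaw":1,"dp":[0.88,-0.1,-0.42],"spin":0.15},
    {"jaw":1,"dp":[1,-0.11,-0.42],"spin":0.18},
    {"jaw":1,"dp":[1,-0.11,-0.42],"spin":0.19}
  ]
}}

```text
time_s: 23.05
tcp_pos: [555.0, 30.4, 279.6]
tcp_rot: [0.004, -0.255, 0.967, 0.0]
contact_force: [-0.1, 0.3, -2.5]
gripper_width: 0.404
```

```bash
python3 - <<'E'
from h import *;from rig import env
plan(env.get_state(),448.5,-264,280,0.3)
E
```

```text
now [555.   30.4 279.6] psi 29.54 tilt z [ 0.0075  0.003  -1.    ] t 23.05 w 0.404 F [-0.1  0.3 -2.5]
dp [ 1.1889 -1.0185 -0.0103] spin 0.1624
```

{"fn": "arm_command", "kwargs": {
  "series": [
    {"jaw":1,"dp":[0.12,-0.1,0],"spin":0.02},
    {"jaw":1,"dp":[0.32,-0.27,0],"spin":0.05},
    {"jaw":1,"dp":[0.54,-0.45,0],"spin":0.09},
    {"jaw":1,"dp":[0.74,-0.61,0],"spin":0.13},
    {"jaw":1,"dp":[0.9,-0.73,0],"spin":0.155},
    {"jaw":1,"dp":[0.98,-0.8,0],"spin":0.162},
    {"jaw":1,"dp":[0.98,-0.8,0],"spin":0.162},
    {"jaw":1,"dp":[0.98,-0.8,0],"spin":0.162}
  ]
}}

```text
time_s: 24.05
tcp_pos: [463.7, -204.8, 277.8]
tcp_rot: [0.003, -0.004, 1.0, 0.002]
contact_force: [0.8, 0.2, -0.9]
gripper_width: 0.405
```

```bash
python3 look.py w17; python3 rest.py w17 bar; python3 - <<'E'
from h import *;from rig import env
st=env.get_state();p,M,psi=pose(st)
c=np.load("w17.npz");P,fr=cloud(c);s=np.isfinite(P[...,0])&(np.hypot(P[...,0]-p[0],P[...,1]-p[1])<75)
h,e=np.histogram(P[s][:,2],bins=np.arange(90,160,4));print(dict(zip(e.tolist(),h.tolist())))
plan(st,448.5,-264,280,0.3)
E
```

```text
[ 463.8 -204.6  277.9] 0.45 24.1 [ 464.8 -275.2  246. ]
bar 9250 11.15352528703147 [ 449.2 -264.9] [ 54.8 114.2] 1.6
(array([ 448.9 , -264.34,    1.72]), np.float64(0.0))
{90: 0, 94: 0, 98: 50, 102: 93, 106: 111, 110: 242, 114: 273, 118: 11680, 122: 2128, 126: 351, 130: 408, 134: 300, 138: 573, 142: 528, 146: 567, 150: 972, 154: 1645}
now [ 463.8 -204.6  277.9] psi 0.45 tilt z [ 0.0071  0.0033 -1.    ] t 24.1 w 0.404 F [ 0.4 -0.1 -2.4]
dp [ 0.0785 -0.2964 -0.012 ] spin 0.0008
```

View pics/w17.png

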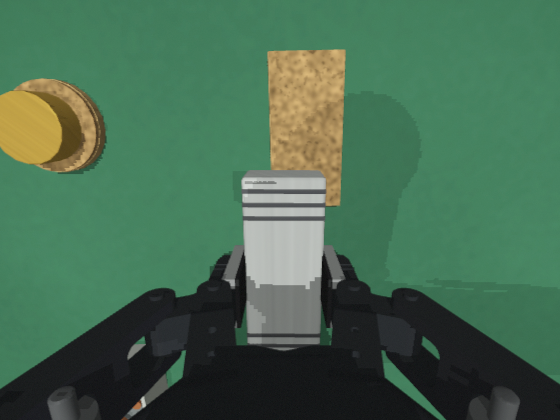

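```bash
python3 - <<'E'
from h import *
c=np.load("w17.npz");P,fr=cloud(c)
s=np.zeros(P.shape[:2],bool);s[150:345,242:328]=1
s&=np.isfinite(P[...,0])&(P[...,2]>116)&(P[...,2]<124)
q=P[s];r=cv2.minAreaRect(q[:,:2].astype(np.float32));print("bar",len(q),np.median(q[:,2]),r,rect(q,36,96,0))
A=np.c_[q[:,:2],np.ones(len(q))];print("plane",np.linalg.lstsq(A,q[:,2],rcond=None)[0][:2])
# rest edges
s=cork(P,fr)&(np.hypot(P[...,0]-449,P[...,1]+264)<90);q=P[s]
for y in range(-320,-205,10):
    t=q[abs(q[:,1]-y)<3];print(y,t[:,0].min().round(1),t[:,0].max().round(1),end=" | ")
print()
for x in range(424,476,6):
    t=q[abs(q[:,0]-x)<2];print(x,t[:,1].min().round(1),t[:,1].max().round(1),end=" | ")
E
```

```text
bar 13284 121.30338222922919 ((464.4888916015625, -210.02359008789062), (39.63848876953125, 84.04934692382812), 0.2624463438987732) (array([ 464.83, -211.  ,    0.47]), np.float64(0.003))
plane [0.00210311 0.01268175]
-320 423.5 477.7 | -310 423.1 477.8 | -300 423.2 477.1 | -290 422.6 477.1 | -280 422.4 476.4 | -270 421.8 476.5 | -260 422.1 476.5 | -250 421.3 475.8 | -240 421.5 475.8 | -230 421.0 434.0 | -220 420.7 432.0 | -210 420.7 431.4 | 
424 -322.0 -208.5 | 430 -322.0 -208.3 | 436 -322.1 -233.7 | 442 -322.0 -237.6 | 448 -321.9 -237.4 | 454 -321.9 -237.5 | 460 -321.0 -237.4 | 466 -321.2 -237.5 | 472 -321.0 -237.3 |
```

```bash
python3 - <<'E'
from h import *;from rig import env
plan(env.get_state(),448.5,-264.7,199,1.35)
E
```

```text
now [ 463.8 -204.6  277.9] psi 0.45 tilt z [ 0.0071  0.0033 -1.    ] t 24.1 w 0.404 F [ 0.4 -0.1 -2.4]
dp [ 0.0814 -0.3012  0.393 ] spin -0.005
```

{"fn": "arm_command", "kwargs": {
  "series": [
    {"jaw":1,"dp":[0.03,-0.1,0],"spin":-0.002},
    {"jaw":1,"dp":[0.06,-0.22,0.04],"spin":-0.005},
    {"jaw":1,"dp":[0.081,-0.3,0.12],"spin":-0.005},
    {"jaw":1,"dp":[0.081,-0.301,0.22],"spin":-0.005},
    {"jaw":1,"dp":[0.081,-0.301,0.31],"spin":-0.005},
    {"jaw":1,"dp":[0.081,-0.301,0.37],"spin":-0.005},
    {"jaw":1,"dp":[0.081,-0.301,0.393],"spin":-0.005},
    {"jaw":1,"dp":[0.081,-0.301,0.393],"spin":-0.005}
  ]
}}

```text
time_s: 25.1
tcp_pos: [448.8, -264.6, 198.9]
tcp_rot: [0.003, -0.012, 1.0, 0.002]
contact_force: [0.0, 0.0, -2.2]
gripper_width: 0.409
```

```bash
python3 look.py w18; python3 - <<'E'
from h import *;from rig import env
plan(env.get_state(),448.5,-264.7,189.6,1.35)
c=np.load("w18.npz");P,fr=cloud(c)
s=cork(P,fr)&(np.hypot(P[...,0]-449,P[...,1]+264)<90);q=P[s]
for y in range(-320,-205,10):
    t=q[abs(q[:,1]-y)<3]
    if len(t):print(y,t[:,0].min().round(1),t[:,0].max().round(1),end=" | ")
s=np.zeros(P.shape[:2],bool);s[150:345,235:335]=1
s&=np.isfinite(P[...,0])&(P[...,2]>35)&(P[...,2]<48);q=P[s]
print(np.median(q[:,2]))
for y in range(-320,-205,10):
    t=q[abs(q[:,1]-y)<3]
    if len(t):print(y,t[:,0].min().round(1),t[:,0].max().round(1),end=" | ")
E
```

```text
[ 448.9 -264.6  199.4] 1.37 25.15 [ 451.  -335.   167.1]
now [ 448.9 -264.6  199.4] psi 1.37 tilt z [ 0.0078  0.003  -1.    ] t 25.15 w 0.405 F [-0.6 -0.1 -0.3]
dp [ 0.0024 -0.0004  0.049 ] spin 0.0001
-320 422.8 476.9 | -310 422.9 477.6 | -300 422.7 477.4 | -290 422.4 477.0 | -280 422.0 476.1 | -270 422.0 475.8 | -230 426.4 427.0 | -220 424.0 473.5 | -210 420.9 474.2 | 42.44881497458459
-310 433.0 468.9 | -300 432.9 469.0 | -290 432.5 468.6 | -280 432.4 468.4 | -270 432.6 467.6 | -260 432.4 467.5 | -250 431.5 467.0 | -240 431.4 467.3 | -230 431.0 467.1 |
```

View pics/w18.png

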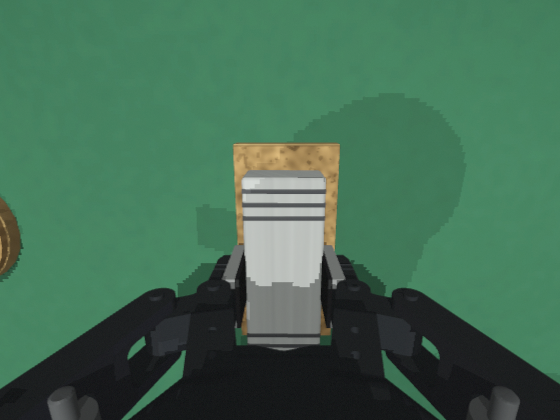

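{"fn": "arm_command", "kwargs": {
  "series": [
    {"jaw":1,"dp":[0.004,0,0.012],"spin":0},
    {"jaw":1,"dp":[0.004,0,0.025],"spin":0},
    {"jaw":1,"dp":[0.004,0,0.036],"spin":0},
    {"jaw":1,"dp":[0.004,0,0.043],"spin":0},
    {"jaw":1,"dp":[0.004,0,0.047],"spin":0},
    {"jaw":1,"dp":[0.004,0,0.05],"spin":0},
    {"jaw":1,"dp":[0.004,0,0.051],"spin":0},
    {"jaw":1,"dp":[0.004,0,0.051],"spin":0}
  ]
}}

```text
time_s: 26.15
tcp_pos: [448.1, -264.6, 189.7]
tcp_rot: [0.004, -0.012, 1.0, 0.001]
contact_force: [-2.1, 2.1, 5.4]
gripper_width: 0.405
```

Contact at 5 N, so I'll release, lift and check.

{"fn": "arm_command", "kwargs": {
  "series": [
    {"jaw":-1,"dp":[0,0,0.001],"spin":0},
    {"jaw":-1,"dp":[0,0,0.001],"spin":0},
    {"jaw":-1,"dp":[0,0,0],"spin":0},
    {"jaw":-1,"dp":[0,0,0],"spin":0},
    {"jaw":-1,"dp":[0,0,0],"spin":0},
    {"jaw":-1,"dp":[0,0,-0.05],"spin":0},
    {"jaw":-1,"dp":[0,0,-0.06],"spin":0},
    {"jaw":-1,"dp":[0,0,-0.06],"spin":0}
  ]
}}

```text
time_s: 27.15
tcp_pos: [448.2, -264.6, 202.1]
tcp_rot: [0.004, -0.012, 1.0, 0.001]
contact_force: [-0.6, -0.2, -0.1]
gripper_width: 0.997
```

{"fn": "arm_command", "kwargs": {
  "series": [
    {"jaw":-1,"dp":[0,0,-0.15],"spin":0},
    {"jaw":-1,"dp":[0,0.05,-0.35],"spin":0},
    {"jaw":-1,"dp":[-0.02,0.15,-0.55],"spin":0.01},
    {"jaw":-1,"dp":[-0.05,0.3,-0.65],"spin":0.03},
    {"jaw":-1,"dp":[-0.08,0.4,-0.7],"spin":0.05},
    {"jaw":-1,"dp":[-0.1,0.42,-0.7],"spin":0.06},
    {"jaw":-1,"dp":[-0.1,0.42,-0.7],"spin":0.06},
    {"jaw":-1,"dp":[-0.1,0.42,-0.7],"spin":0.06}
  ]
}}

```text
time_s: 28.15
tcp_pos: [464.7, -180.7, 342.2]
tcp_rot: [0.004, 0.082, 0.997, 0.002]
contact_force: [0.1, -0.5, -0.3]
gripper_width: 1.002
```

```bash
python3 look.py w19; python3 - <<'E'
from h import *;from rig import env
plan(env.get_state(),620,205,330,-19)
c=np.load("w19.npz")
q=slab(c,449,-265,80,30,36);r=cv2.minAreaRect(q[:,:2].astype(np.float32));print("bar",len(q),np.median(q[:,2]),r,rect(q,36,96,1.4))
P,fr=cloud(c);s=cork(P,fr)&(np.hypot(P[...,0]-449,P[...,1]+265)<80);q=P[s];print(cv2.minAreaRect(q[:,:2].astype(np.float32)))
E
```

```text
[ 464.7 -180.8  342.2] -9.42 28.2 [ 453.9 -250.3  310.3]
now [ 464.7 -180.8  342.2] psi -9.42 tilt z [ 0.0082  0.0028 -1.    ] t 28.2 w 1.001 F [-0.6 -0.3 -0. ]
dp [-0.4498  2.0299  0.0728] spin 0.0532
bar 4784 33.10780420783826 ((449.51873779296875, -263.55291748046875), (35.95960235595703, 96.0363998413086), 1.3733972311019897) (array([ 449.52, -263.55,    1.42]), np.float64(0.0))
((448.7970886230469, -264.6056213378906), (55.412010192871094, 114.68978881835938), 1.4941396713256836)
```

View pics/w19.png

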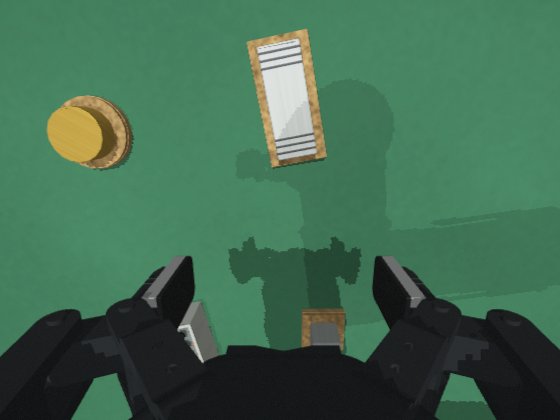

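The bar is about 1 mm off centre and square to within 0.1°. Next is the plate.

{"fn": "arm_command", "kwargs": {
  "series": [
    {"jaw":-1,"dp":[-0.03,0.12,0],"spin":0.01},
    {"jaw":-1,"dp":[-0.08,0.34,0],"spin":0.02},
    {"jaw":-1,"dp":[-0.13,0.6,0],"spin":0.03},
    {"jaw":-1,"dp":[-0.18,0.82,0],"spin":0.04},
    {"jaw":-1,"dp":[-0.22,0.96,0],"spin":0.05},
    {"jaw":-1,"dp":[-0.23,1,0],"spin":0.053},
    {"jaw":-1,"dp":[-0.23,1,0],"spin":0.053},
    {"jaw":-1,"dp":[-0.23,1,0],"spin":0.053}
  ]
}}

```text
time_s: 29.2
tcp_pos: [542.5, 8.0, 343.4]
tcp_rot: [0.004, 0.165, 0.986, 0.002]
contact_force: [-0.1, -0.0, 0.2]
gripper_width: 0.998
```

```bash
python3 - <<'E'
from h import *;from rig import env
plan(env.get_state(),620,215,300,-19.2)
E
```

```text
now [542.5   8.  343.4] psi -19.01 tilt z [ 0.0079  0.0025 -1.    ] t 29.2 w 0.998 F [-0.1 -0.   0.2]
dp [-0.028   1.104   0.2225] spin 0.0011
```

{"fn": "arm_command", "kwargs": {
  "series": [
    {"jaw":-1,"dp":[0,0.12,0],"spin":0},
    {"jaw":-1,"dp":[-0.01,0.34,0.02],"spin":0},
    {"jaw":-1,"dp":[-0.02,0.6,0.08],"spin":0},
    {"jaw":-1,"dp":[-0.028,0.82,0.14],"spin":0.001},
    {"jaw":-1,"dp":[-0.028,0.96,0.2],"spin":0.001},
    {"jaw":-1,"dp":[-0.028,1,0.22],"spin":0.001},
    {"jaw":-1,"dp":[-0.028,1,0.22],"spin":0.001},
    {"jaw":-1,"dp":[-0.028,1,0.22],"spin":0.001}
  ]
}}

```text
time_s: 30.2
tcp_pos: [613.2, 194.5, 301.3]
tcp_rot: [0.004, 0.167, 0.986, 0.002]
contact_force: [0.1, 0.3, -0.6]
gripper_width: 0.995
```

```bash
python3 look.py w20; python3 - <<'E'
from h import *;from rig import env
c=np.load("w20.npz")
q=slab(c,625,225,90,16,22.5);r=cv2.minAreaRect(q[:,:2].astype(np.float32));f,_=rect(q,60,120,-19);print("plate",len(q),np.median(q[:,2]),r,f)
plan(env.get_state(),f[0]-1.3,f[1]-.5,177,f[2])
E
```

```text
[613.2 194.4 301.4] -19.24 30.25 [590.8 127.9 269.3]
plate 8374 19.168005071589818 ((625.056884765625, 227.05807495117188), (120.69351959228516, 60.19427490234375), 71.21781921386719) [624.94 226.78 -18.9 ]
now [613.2 194.4 301.4] psi -19.24 tilt z [ 0.0091  0.003  -1.    ] t 30.25 w 1.001 F [0.3 0.2 0.1]
dp [0.0078 0.1639 0.6228] spin -0.0019
```

View pics/w20.png

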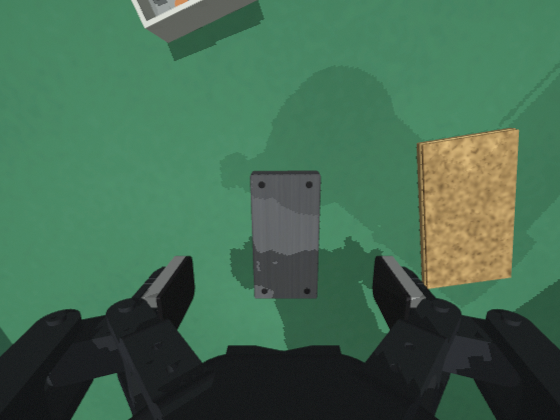

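{"fn": "arm_command", "kwargs": {
  "series": [
    {"jaw":-1,"dp":[0.008,0.1,0.05],"spin":-0.002},
    {"jaw":-1,"dp":[0.008,0.164,0.18],"spin":-0.002},
    {"jaw":-1,"dp":[0.008,0.164,0.34],"spin":-0.002},
    {"jaw":-1,"dp":[0.008,0.164,0.48],"spin":-0.002},
    {"jaw":-1,"dp":[0.008,0.164,0.57],"spin":-0.002},
    {"jaw":-1,"dp":[0.008,0.164,0.61],"spin":-0.002},
    {"jaw":-1,"dp":[0.008,0.164,0.62],"spin":-0.002},
    {"jaw":-1,"dp":[0.008,0.164,0.62],"spin":-0.002}
  ]
}}

```text
time_s: 31.25
tcp_pos: [624.0, 226.5, 178.5]
tcp_rot: [0.005, 0.164, 0.986, 0.003]
contact_force: [-0.2, 0.1, -0.7]
gripper_width: 0.999
```

```bash
python3 look.py w21
```

```text
[624.  226.5 178.7] -18.87 31.3 [602.  159.8 146.4]
```

View pics/w21.png

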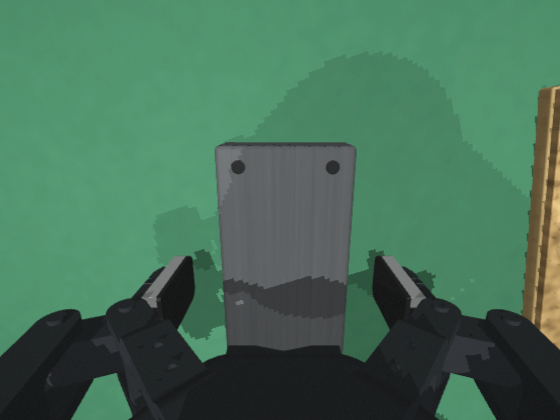

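Centred (plate cols 217–356 and fingers 193–373 share a midpoint near 285). I'll lower 3 mm and close.

{"fn": "arm_command", "kwargs": {
  "series": [
    {"jaw":-1,"dp":[0,0,0.01],"spin":0},
    {"jaw":-1,"dp":[0,0,0.015],"spin":0},
    {"jaw":1,"dp":[0,0,0.015],"spin":0},
    {"jaw":1,"dp":[0,0,0.015],"spin":0},
    {"jaw":1,"dp":[0,0,0.015],"spin":0},
    {"jaw":1,"dp":[0,0,0.015],"spin":0},
    {"jaw":1,"dp":[0,0,0.015],"spin":0},
    {"jaw":1,"dp":[0,0,0.015],"spin":0}
  ]
}}

```text
time_s: 32.3
tcp_pos: [624.1, 226.6, 176.1]
tcp_rot: [0.005, 0.164, 0.986, 0.003]
contact_force: [-1.3, 0.3, 5.5]
gripper_width: 0.686
```

```bash
python3 look.py w22; python3 - <<'E'
from h import *;from rig import env
plan(env.get_state(),463,260,260,-10)
E
```

```text
[624.1 226.6 176.1] -18.86 32.35 [602.1 159.9 144. ]
now [624.1 226.6 176.1] psi -18.86 tilt z [ 0.0113  0.0041 -0.9999] t 32.35 w 0.687 F [-1.7  1.   5.7]
dp [ 0.812  -0.0993 -0.4277] spin -0.0492
```

View pics/w22.png

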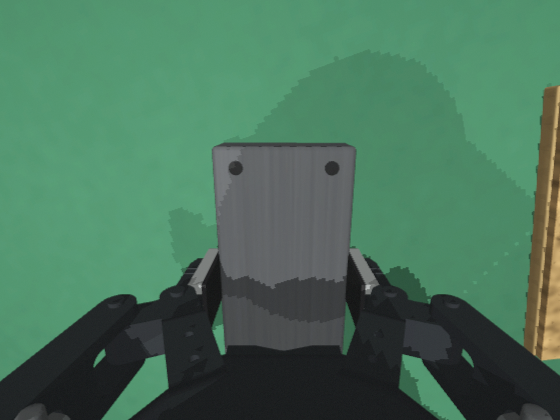

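```bash
python3 rest.py w20 plate;python3 rest.py w14 plate; python3 rest.py w1 plate
```

```text
plate 13363 11.184071044761424 [463. 260.] [139.6  80.2] 80.0
(array([462.9 , 259.99,  -9.97]), np.float64(0.0))
plate 3247 11.047237492786394 [473.8 258. ] [138.8  60. ] 79.8
(array([471.36, 255.28,  -3.66]), np.float64(0.0))
plate 5935 11.150789086612235 [463.2 259.9] [139.4  79.6] 80.0
(array([463.04, 260.1 ,  -9.97]), np.float64(0.0))
```

{"fn": "arm_command", "kwargs": {
  "series": [
    {"jaw":1,"dp":[0,0,-0.08],"spin":0},
    {"jaw":1,"dp":[0,0,-0.22],"spin":0},
    {"jaw":1,"dp":[0.05,0,-0.36],"spin":0},
    {"jaw":1,"dp":[0.2,-0.02,-0.43],"spin":-0.01},
    {"jaw":1,"dp":[0.36,-0.04,-0.43],"spin":-0.03},
    {"jaw":1,"dp":[0.47,-0.06,-0.43],"spin":-0.05},
    {"jaw":1,"dp":[0.5,-0.06,-0.43],"spin":-0.05},
    {"jaw":1,"dp":[0.5,-0.06,-0.43],"spin":-0.05}
  ]
}}

```text
time_s: 33.35
tcp_pos: [524.6, 247.3, 261.2]
tcp_rot: [0.005, 0.086, 0.996, 0.002]
contact_force: [-0.4, 0.3, -5.1]
gripper_width: 0.684
```

```bash
python3 look.py w23; python3 rest.py w23 plate; python3 - <<'E'
from h import *;from rig import env
st=env.get_state();p,M,psi=pose(st)
plan(st,463,260,200,-10)
c=np.load("w23.npz");P,fr=cloud(c)
s=np.zeros(P.shape[:2],bool);s[130:345,200:365]=1
s&=np.isfinite(P[...,0])&(P[...,2]>p[2]-164)&(P[...,2]<p[2]-151);q=P[s]
print(len(q),np.median(q[:,2]),cv2.minAreaRect(q[:,:2].astype(np.float32)))
E
```

```text
[525.  247.2 261.1] -9.9 33.4 [513.3 177.9 229.1]
plate 11338 11.179189793105536 [462.8 260.3] [138.3  79.4] 80.2
(array([462.04, 260.27,  -8.81]), np.float64(0.0))
now [525.  247.2 261.1] psi -9.9 tilt z [ 0.0114  0.004  -0.9999] t 33.4 w 0.685 F [-0.  -0.1 -4.9]
dp [0.3195 0.0078 0.3022] spin 0.0005
26854 104.20588452591963 ((526.5413818359375, 236.43894958496094), (98.5664291381836, 75.3109130859375), 80.07649993896484)
```

View pics/w23.png

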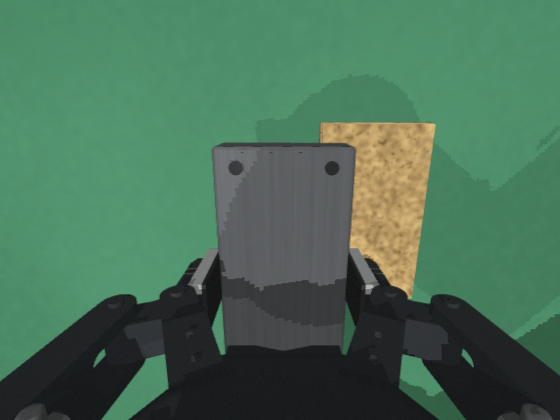

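```bash
python3 - <<'E'
from h import *;from rig import env
for n,z in (("w22",20),("w23",105)):
    c=np.load(n+".npz");P,fr=cloud(c)
    s=np.zeros(P.shape[:2],bool);s[130:242,200:365]=1
    s&=np.isfinite(P[...,0])&(P[...,2]>z-5)&(P[...,2]<z+4);q=P[s]
    r=cv2.minAreaRect(q[:,:2].astype(np.float32));print(n,len(q),np.median(q[:,2]),r)
    A=np.c_[q[:,:2],np.ones(len(q))];print("plane",np.linalg.lstsq(A,q[:,2],rcond=None)[0][:2])
    t=np.radians(r[2]);b=cv2.boxPoints(r);print(b.round(1).tolist())
    # centre = far edge midpoint + 60 along long axis
    l=np.array([np.cos(t),np.sin(t)]); a=np.array(r[0])-l*r[1][0]/2; print("centre",a+l*60)
E
```

```text
w22 13398 19.13182130908529 ((613.5056762695312, 190.21302795410156), (42.904380798339844, 60.229610443115234), 71.26299285888672)
plane [0.00264598 0.00621034]
[[578.0999755859375, 179.60000610351562], [635.0999755859375, 160.1999969482422], [648.9000244140625, 200.89999389648438], [591.9000244140625, 220.1999969482422]]
centre [625.88818575 226.71791919]
w23 13399 104.20591601939866 ((519.8290405273438, 209.15444946289062), (42.6551513671875, 60.560420989990234), 80.26128387451172)
plane [0.0027972  0.00429375]
[[486.3999938964844, 193.3000030517578], [546.0999755859375, 183.0], [553.2999877929688, 225.10000610351562], [493.6000061035156, 235.3000030517578]]
centre [526.3706901  247.26958062]
```

```bash
python3 - <<'E'
from h import *;from rig import env
plan(env.get_state(),461.6,259.8,198,-10.1)
E
```

```text
now [525.  247.2 261.1] psi -9.9 tilt z [ 0.0114  0.004  -0.9999] t 33.4 w 0.685 F [-0.  -0.1 -4.9]
dp [0.3264 0.0056 0.3122] spin 0.0011
```

{"fn": "arm_command", "kwargs": {
  "series": [
    {"jaw":1,"dp":[0.08,0.001,0],"spin":0.001},
    {"jaw":1,"dp":[0.2,0.003,0.02],"spin":0.001},
    {"jaw":1,"dp":[0.3,0.005,0.08],"spin":0.001},
    {"jaw":1,"dp":[0.326,0.006,0.16],"spin":0.001},
    {"jaw":1,"dp":[0.326,0.006,0.24],"spin":0.001},
    {"jaw":1,"dp":[0.326,0.006,0.29],"spin":0.001},
    {"jaw":1,"dp":[0.326,0.006,0.312],"spin":0.001},
    {"jaw":1,"dp":[0.326,0.006,0.312],"spin":0.001}
  ]
}}

```text
time_s: 34.4
tcp_pos: [461.8, 259.9, 198.1]
tcp_rot: [0.006, 0.088, 0.996, 0.002]
contact_force: [0.1, -0.7, -4.5]
gripper_width: 0.682
```

```bash
python3 look.py w24; python3 - <<'E'
from h import *;from rig import env
plan(env.get_state(),461.6,259.8,188.1,-10.1)
c=np.load("w24.npz");P,fr=cloud(c)
s=np.zeros(P.shape[:2],bool);s[130:242,200:365]=1
s&=np.isfinite(P[...,0])&(P[...,2]>35)&(P[...,2]<47);q=P[s]
r=cv2.minAreaRect(q[:,:2].astype(np.float32))
t=np.radians(r[2]);l=np.array([np.cos(t),np.sin(t)]); a=np.array(r[0])-l*r[1][0]/2; print(r,"centre",a+l*60)
E
```

```text
[461.9 260.  198.4] -10.09 34.45 [450.3 190.5 166. ]
now [461.9 260.  198.4] psi -10.09 tilt z [ 0.0119  0.0042 -0.9999] t 34.45 w 0.687 F [ 0.4  0.3 -4.6]
dp [ 0.002  -0.0014  0.0513] spin 0.0
((456.8968505859375, 221.88169860839844), (42.776248931884766, 60.46626663208008), 79.8836441040039) centre [463.67894001 259.89327836]
```

View pics/w24.png

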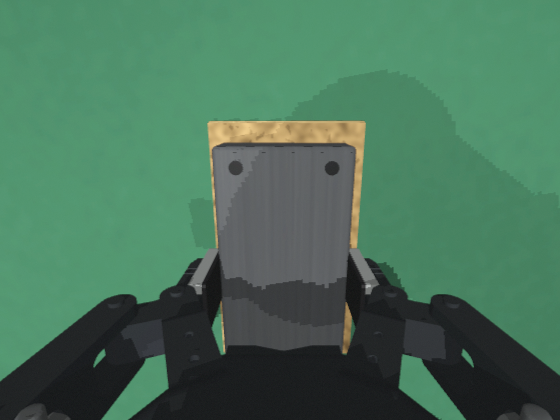

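{"fn": "arm_command", "kwargs": {
  "series": [
    {"jaw":1,"dp":[0.003,0,0.012],"spin":0},
    {"jaw":1,"dp":[0.003,0,0.025],"spin":0},
    {"jaw":1,"dp":[0.003,0,0.036],"spin":0},
    {"jaw":1,"dp":[0.003,0,0.043],"spin":0},
    {"jaw":1,"dp":[0.003,0,0.047],"spin":0},
    {"jaw":1,"dp":[0.003,0,0.05],"spin":0},
    {"jaw":1,"dp":[0.003,0,0.052],"spin":0},
    {"jaw":1,"dp":[0.003,0,0.052],"spin":0}
  ]
}}

```text
time_s: 35.45
tcp_pos: [461.5, 260.1, 188.2]
tcp_rot: [0.006, 0.088, 0.996, 0.003]
contact_force: [-0.1, -0.4, -2.0]
gripper_width: 0.684
```

Partial contact (force up from −4.7 to −2 N). I'll go about 0.7 mm lower.

{"fn": "arm_command", "kwargs": {
  "series": [
    {"jaw":1,"dp":[0,0,0.001],"spin":0},
    {"jaw":1,"dp":[0,0,0.002],"spin":0},
    {"jaw":1,"dp":[0,0,0.003],"spin":0},
    {"jaw":1,"dp":[0,0,0.0035],"spin":0},
    {"jaw":1,"dp":[0,0,0.0035],"spin":0},
    {"jaw":1,"dp":[0,0,0.0035],"spin":0},
    {"jaw":1,"dp":[0,0,0.0035],"spin":0},
    {"jaw":1,"dp":[0,0,0.0035],"spin":0}
  ]
}}

```text
time_s: 36.45
tcp_pos: [461.5, 260.1, 188.1]
tcp_rot: [0.006, 0.088, 0.996, 0.003]
contact_force: [-4.3, -1.2, 5.3]
gripper_width: 0.683
```

{"fn": "arm_command", "kwargs": {
  "series": [
    {"jaw":-1,"dp":[0,0,0],"spin":0},
    {"jaw":-1,"dp":[0,0,0],"spin":0},
    {"jaw":-1,"dp":[0,0,0],"spin":0},
    {"jaw":-1,"dp":[0,0,0],"spin":0},
    {"jaw":-1,"dp":[0,0,0],"spin":0},
    {"jaw":-1,"dp":[0,0,-0.03],"spin":0},
    {"jaw":-1,"dp":[0,0,-0.06],"spin":0},
    {"jaw":-1,"dp":[0,0,-0.06],"spin":0}
  ]
}}

```text
time_s: 37.45
tcp_pos: [461.5, 260.3, 201.0]
tcp_rot: [0.007, 0.088, 0.996, 0.003]
contact_force: [0.4, -0.3, 0.2]
gripper_width: 0.998
```

{"fn": "arm_command", "kwargs": {
  "series": [
    {"jaw":-1,"dp":[0,0,-0.1],"spin":0},
    {"jaw":-1,"dp":[0,0.02,-0.28],"spin":0},
    {"jaw":-1,"dp":[0,0.08,-0.48],"spin":0},
    {"jaw":-1,"dp":[0,0.18,-0.65],"spin":0},
    {"jaw":-1,"dp":[0,0.26,-0.77],"spin":0},
    {"jaw":-1,"dp":[0,0.3,-0.8],"spin":0},
    {"jaw":-1,"dp":[0,0.3,-0.8],"spin":0},
    {"jaw":-1,"dp":[0,0.3,-0.8],"spin":0}
  ]
}}

```text
time_s: 38.45
tcp_pos: [469.6, 317.9, 360.0]
tcp_rot: [0.006, 0.088, 0.996, 0.002]
contact_force: [0.1, 1.0, 0.1]
gripper_width: 1.0
```

```bash
python3 look.py w25; python3 rest.py w25 plate; python3 - <<'E'
from h import *;from rig import env
plan(env.get_state(),462,258,350,-10)
c=np.load("w25.npz")
q=slab(c,463,260,80,28,34);r=cv2.minAreaRect(q[:,:2].astype(np.float32));print("plate",len(q),np.median(q[:,2]),r,rect(q,60,120,-10))
for n in ["scene","side"]:
    c=env.capture(n);cv2.imwrite(f"pics/{n}_end.png",c["frame"]);np.savez(n+"_end.npz",**{k:np.array(v) for k,v in c.items()})
    P,fr=cloud(c)
    for nm,x,y,a,b in [("punch",449.4,-5.9,42,50),("anvil",643,-268,31,38),("bar",449,-264.6,31,38),("plate",463,260,29,36)]:
        q=slab(c,x,y,85,a,b);print(n,nm,len(q),np.median(q[:,2]).round(1),cv2.minAreaRect(q[:,:2].astype(np.float32)))
E
```

```text
[469.6 317.9 360.2] -10.1 38.5 [458.  248.5 328. ]
plate 2697 11.130907280542829 [462.6 260.6] [137.8  79.2] 80.0
(array([462.9 , 260.44,  -9.86]), np.float64(0.0))
now [469.6 317.9 360.2] psi -10.1 tilt z [ 0.0119  0.004  -0.9999] t 38.5 w 1.0 F [ 0.6 -0.9  0.1]
dp [-0.0144 -0.3017  0.0493] spin -0.0005
plate 8026 31.101059647324234 ((463.5, 260.5634765625), (119.13551330566406, 60.14945602416992), 80.00523376464844) (array([463.49, 260.58, -10.08]), np.float64(0.0))
scene punch 81 44.6 ((452.4171142578125, -5.118778228759766), (31.30632781982422, 32.0091667175293), 85.36800384521484)
scene anvil 282 32.6 ((645.07958984375, -267.74493408203125), (49.02519989013672, 47.598140716552734), 21.995054244995117)
scene bar 389 32.5 ((451.6090087890625, -263.3670654296875), (40.03744888305664, 95.72886657714844), 2.04085373878479)
scene plate 447 30.7 ((466.7041015625, 259.3533935546875), (122.7417221069336, 61.8910026550293), 78.14083099365234)Traceback (most recent call last):
  File "<stdin>", line 9, in <module>
  File "h.py", line 46, in slab
    nl,lab,st,_=cv2.connectedComponentsWithStats(s.astype(np.uint8));i=1+st[1:,4].argmax()
                                                                         ~~~~~~~~~~~~~~~^^
ValueError: attempt to get argmax of an empty sequence
```

View pics/w25.png

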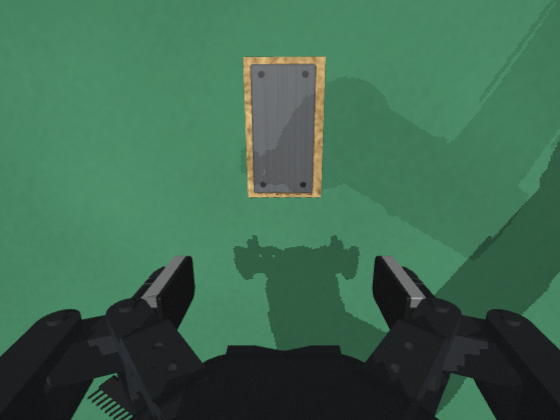

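View pics/side_end.png

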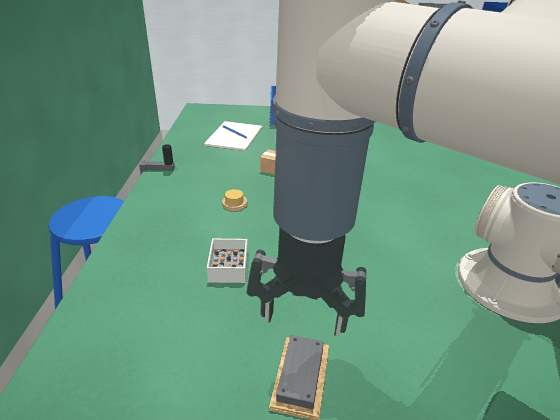

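View pics/scene_end.png

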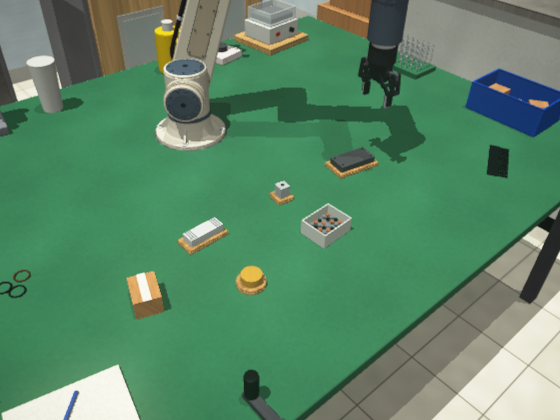

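```bash
python3 rest.py w7 square; python3 - <<'E'
from h import *;from rig import env
for n in("w7","w10"):
  try:
    c=np.load(n+".npz");q=slab(c,449.4,-5.9,40,42,48);print(n,len(q),cv2.minAreaRect(q[:,:2].astype(np.float32)),rect(q,30,30,-9))
  except Exception as e: print(n,e)
a=np.load("scene0.npz")["frame"].astype(int);b=np.load("scene_end.npz")["frame"].astype(int)
print("tub diff",abs(a-b)[205:245,300:352].mean(),"carton diff",abs(a-b)[270:318,125:165].mean())
print(env.close_job())
E
```

```text
square 872 10.850945491892077 [450.4  -5.3] [49.2 50.1] 81.3
(array([450.63,  -5.32,  -7.81]), np.float64(0.0))
w7 929 ((449.9881591796875, -4.969688415527344), (30.90127182006836, 32.005672454833984), 81.30159759521484) (array([450.8 ,  -5.04,  -8.85]), np.float64(0.006))
w10 attempt to get argmax of an empty sequence
tub diff 2.723878205128205 carton diff 0.33177083333333335
the job is handed in; nothing more can be done
None
```

I took the stack apart from the top down (punch, anvil, bar, plate). Each piece was set on its own rest at about 5 N or less, and I let go of it before fetching the next. The job was handed in at about 38.6 s of the 106 s allowed, with the gripper open and clear of everything.

My last camera checks of each piece against its rest:

| Piece | Distance from the rest's centre | Angle to the rest |
|---|---|---|
| Punch | within about 0.5 mm | about 0°, within 1° |
| Anvil | about 0.7 mm | round, so no angle |
| Bar | about 1.3 mm | about 0.1° |
| Plate | about 0.8 mm | about 0.1° |

- **Bystanders:** the tub and carton look unmoved when I compare the scene pictures from the start and the end.
- **Tool tilt:** after the first piece the tool kept a tilt of about 0.5–0.7°. The anvil, bar and plate therefore touched down slightly edge first, and the open side settled by under 1 mm on release.
- **Scene camera:** it read all four pieces 2–4 mm farther in x than the wrist camera did. At the start it had put the punch's rest about 2 mm farther out too, so I treated this as its calibration offset.
- **Failed checks:** the final side view was blocked by the arm for the punch and bar, and a second punch fit (from a later wrist picture) found nothing to fit. The punch figures come from a wrist picture taken just after it was placed and from the final scene picture.

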